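Pack the prop wedges back into their rack

ROBOT

A 6-joint arm with a two-finger parallel gripper is mounted at the origin on the work surface. World frame = base frame: x ahead of the robot, y to its left, z up, the work surface at z = 0. Lengths are in m, angles in rad, forces in N, time in s.
With the tool pointing down it reaches from about 0.275 to 0.85 m from the base axis. Payload 5.2 kg.
Tool frame: the origin (TCP) lies between the finger pads; the fingertips stand 25 mm ahead of it and the grasp point (between the pads) lies 6 mm ahead of it (env.tip_reach is the distance from the TCP to the fingertips, in m); y points along the fingers, z is the direction in which the jaws open and shut, and the axes are right-handed (so a half turn about y gives the same grasp; the last joint's range is limited). The gripper opens to 85 mm and grips with 20 to 120 N. Pads are 22 mm wide; open, the fingers measure 114 mm over their backs; the gripper's body (76 mm by 85 mm) begins 54 mm behind the grasp point. The pads swing forward as they close: fully open they stand 13 mm farther back than shut.
Start: joints at [-1.393, 0.259, 1.535, -0, 1.348, -0.203], TCP at [0.204, -0.511, 0.256] pointing down, gripper open.
Joint ranges: [-3.14, 3.14], [-0.91, 2.08], [0.19, 2.58], [-1.22, 4.36], [0.22, 2.71], [-3.12, 3.12]. Speed limits (rad/s): [2.57, 2.57, 3.14, 3.14, 3.14, 3.14].

INTERFACE

Orientations are given as a unit quaternion [x, y, z, w].
In Python, from bench import env gives the robot as it stands. The module is installed in compiled form; this text tells all that it offers.
- The arm moves only by the tool step_arm, never from a script. Its argument "moves" is text: rows parted by semicolons, each of 7 numbers parted by spaces: the turn, a rotation vector about the tool's x, y, z in rad, then the shift along the tool's x, y, z in cm, then the opening, from 0 (shut) to 1 (fully open). A call has exactly 5 rows; each row shifts and turns the pose as measured when the row begins, along the tool's axes as they then stand; what a row does not reach is not made up. A row lasts 1/8 s, in which the tool goes at most 62.5 mm and 10.7 degrees, less where a joint would pass 70% of its speed; a pose out of reach is approached as far as the arm can. A call with a gripper value outside its range is refused whole. The fingers move at their own pace and stop on an object; the grip force is fixed at half the most. Time passes only in rows, so rows that do not move let the fingers close, or fill a call up. It gives the time, the measured TCP pose, the force and the opening at its end, in the units of the state.
- env.get_state(): the state, without advancing time (a new reading comes with each control period).
- env.grab_frame(name): name is "side" or "top" or "wrist"; returns the picture (384x512x3 uint8, red, green, blue); there is no depth.
- env.camera_info(name): a dict with "fx", "fy", "cx", "cy" (pixels), "k1" (the pictures are not rectified: a ray, as slopes to the right and down, at radius r is drawn at 1 + k1 r^2 times it, then the intrinsics apply), "origin" and "rotation" of the camera in the world. Camera axes: x right, y up, looking along -z (the intrinsics and any distortion apply to the point x, -y, -z); pixel columns grow to the right and rows downward; lengths in m; the calibration is good to about 2 mm. A picture is of the moment at which its call begins: read the wrist's pose just before it. camera_info takes no time and is no camera call; for the wrist camera it gives the pose at the moment of the call.
- env.sign_off(): hands the job in, once; it reports no verdict.
Trained networks look in the newest picture that a camera, given by its name, has taken for a name from the list of things; names that differ only in an ending like _2 or _b are one class to them, and where a whole thing is asked for, a point or a joint stands for the part that bears it (a point fixed in the world has none). Each returns a list of dicts, best first, with "p" (0 to 1); they miss things now and then, are a little off and sometimes report something else, mostly with a low value. They report only what shows in the picture. A call takes as long as a camera call.
- env.trace(label, camera): "mask" (384x512 bool, what is visible of it) and "at" ([column, row] in pixels, amid what is visible of it).
- env.landmark_of(label, camera): "at" ([column, row] in pixels: a listed point, or the origin of a listed thing).
The state is a dict: "clock": time; "q": joint angles; "qd": joint speeds; "joint_efforts": joint torques, N m; "ee_pos": TCP position; "orientation": TCP orientation; "force": force on the tool from outside, world axes, zero at the start; "wrist_torque": the same for the moment, N m; "gripper_width": opening from 0.0 (shut) to 1.0 (fully open).
Only numpy, scipy, OpenCV 4.12 (cv2) and the standard library are available. Lean on these libraries where they do the work, as an engineer would, in place of code of your own. Each camera call takes 0.05 s, during which the arm holds its last target.

TASK

Put the two loose wooden wedges back into the open-fronted rack with the two that are already there, packed alternately head to tail so that all four lie flat, side by side, and fill the rack. Push them fully home, so that none is left sticking out of the rack's open front, and don't knock over or shove about the other things on the bench.

Things in the scene. Friction and masses are not known exactly. Their poses are not given: they have to be found in the camera images.
- rack: low rack of wooden battens (18 mm thick, 20 mm high) screwed to the bench on three sides, open at the front. Origin on the bench at the bay's centre; x points from the open front to the back batten, y left, z up. Bay 122 mm deep (x -61 at the open front to +61 at the back batten), 100 mm wide (y -50 to +50). No raised floor, only felt under 1 mm thick: wedges slide in from the bench.
- wedge_a: hardwood prop wedge lying on its side in the rack, in the left or right half of the bay, head to tail with wedge_b. 120 long, 40 high, tapering from 38 mm at the head to 10 at the toe. Origin on its underside, centre of its 120 x 38 outline; z up. x runs from the head face (x -60, y -19 to +19) to the toe face (x +60, y -19 to -9). The face at y -19 is straight along x, the other side slopes.
- wedge_b: wedge like wedge_a (same size, origin and axes), in the rack, in the left or right half of the bay, head to tail with wedge_a: already in its place
- wedge_c: loose wedge like wedge_a (same size, origin and axes), lying on its side on the bench beside the rack's front, to the left or right. Weighs 60 to 120 g; its centre of mass is 48 mm from the head face and 13 mm from the straight face
- wedge_d: loose wedge like wedge_c, lying on the bench on the other side
- wedge_a_head (a point): centre of the head end face of wedge_a (x -60, y 0, z 20 mm in its frame)
- wedge_a_toe (a point): centre of the toe end face of wedge_a (x 60, y -14, z 20 mm in its frame)
- wedge_b_head (a point): centre of the head end face of wedge_b (x -60, y 0, z 20 mm in its frame)
- wedge_b_toe (a point): centre of the toe end face of wedge_b (x 60, y -14, z 20 mm in its frame)
- wedge_c_head (a point): centre of the head end face of wedge_c (x -60, y 0, z 20 mm in its frame)
- wedge_c_toe (a point): centre of the toe end face of wedge_c (x 60, y -14, z 20 mm in its frame)
- wedge_d_head (a point): centre of the head end face of wedge_d (x -60, y 0, z 20 mm in its frame)
- wedge_d_toe (a point): centre of the toe end face of wedge_d (x 60, y -14, z 20 mm in its frame)
- glue: bystander: squeeze bottle of gold craft glue, upright, 54 mm across, 158 mm tall with its white nozzle. Origin at the centre of its underside.
- tape: bystander: roll of masking tape lying flat, 100 mm across, 24 mm high. Origin at the centre of its underside.
- offcut: bystander: rectangular wood off-cut, 110 x 30 x 40 mm, same wood as the wedges but with no taper; not part of the set. Origin at the centre of its underside.
- paintjar: bystander: lidded jar of grey paint, upright, 60 mm across, 75 mm tall. Origin at the centre of its underside.
- brush: bystander: flat paintbrush with a yellow handle lying on the bench, 205 mm long along its x, 11 mm high. Origin at the centre of its underside.
- knife: bystander: palette knife with a wooden handle lying on the bench, 205 mm long along its x, 13 mm high. Origin at the centre of its underside.
- cup: bystander: clear water cup, upright, 72 mm across, 85 mm tall. Origin at the centre of its underside.

How it is judged:
By the outcome, as a careful person would: the job done as asked, in the order asked, and still so for the second after the job is handed in, with the robot touching nothing.
It also fails if it takes over 67 s, if anything falls off the work surface, if the arm or the gripper's body presses on something with over 40 N, if the wrist force passes 120 N, or if a joint passes its speed limit or range.

## Working session

There is one attempt and no reset: what is moved stays moved. The work goes in short steps, Python scripts to look and compute and a tool call to move; the robot and the scene stay as the last step left them, time stands still between calls to the robot, and variables do not carry over. Pictures are saved under pics/ and viewed, and the job is handed in when it is done.

Besides the shell and the picture viewer there is one more tool, called after ">>>" by a JSON object that holds its "op" and its "data", one argument or row to a line. step_arm: Moves the arm, as the interface text tells. Its arguments: {"type":"object","properties":{"moves":{"type":"string"}},"required":["moves"]}

```bash
mkdir -p pics
python3 - <<'E'
from bench import env
import cv2
s=env.get_state();print({k:(v if not hasattr(v,'round') else v) for k,v in s.items()}, env.tip_reach)
for n in ["side","top","wrist"]:
    im=env.grab_frame(n);cv2.imwrite(f"pics/{n}0.png",im[...,::-1]);print(n,env.camera_info(n))
E
```

```text
{'clock': 0.0, 'q': array([-1.39278310e+00,  2.59334802e-01,  1.53610225e+00,  9.13509242e-06,
        1.34801912e+00, -2.02816933e-01]), 'qd': array([-0.00098034,  0.00080172,  0.00065872, -0.00107791, -0.00127639,
        0.00043138]), 'joint_efforts': array([ 1.49920024e-04, -4.46025431e+01, -2.90571624e+01, -1.96030505e-04,
        1.17714575e-02, -4.85725252e-06]), 'ee_pos': array([ 0.20435629, -0.51009025,  0.25547139]), 'orientation': array([-0.13381954,  0.69498496, -0.69366743,  0.13384218]), 'force': array([ 0.15906523,  0.68454391, -0.08506783]), 'wrist_torque': array([0.01366133, 0.02014135, 0.03359776]), 'gripper_width': 0.9940541561736529} 0.025
side {'fx': 368.7301809642923, 'fy': 368.7301809642923, 'cx': 256.5260445484914, 'cy': 196.66630475054814, 'k1': 0.0023458066708755237, 'origin': array([0.34508622, 0.66158228, 0.7636084 ]), 'rotation': array([-0.0498867 ,  0.36848076,  0.91691518, -0.14491308])}
top {'fx': 363.2209175599615, 'fy': 363.2209175599615, 'cx': 254.6489807797302, 'cy': 196.21834863804065, 'k1': -0.057163251755769987, 'origin': array([0.43210789, 0.01244356, 0.94701842]), 'rotation': array([ 0.03615937, -0.04784345, -0.70198599,  0.70966131])}
wrist {'fx': 276.95309124688, 'fy': 276.95309124688, 'cx': 254.16725790301476, 'cy': 189.89580590838221, 'k1': -0.008749234304629849, 'origin': array([ 0.2757306 , -0.48144313,  0.37345305]), 'rotation': array([-0.12726146,  0.08731613, -0.55361366,  0.81834732])}
```

View pics/top0.png

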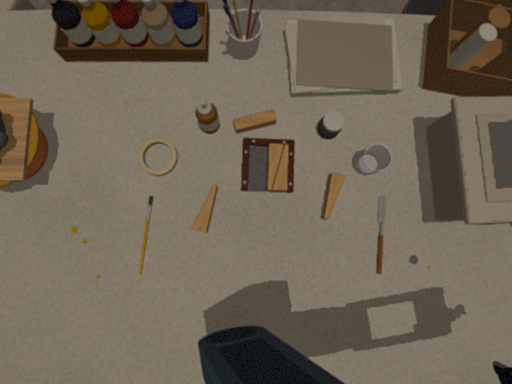

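View pics/side0.png

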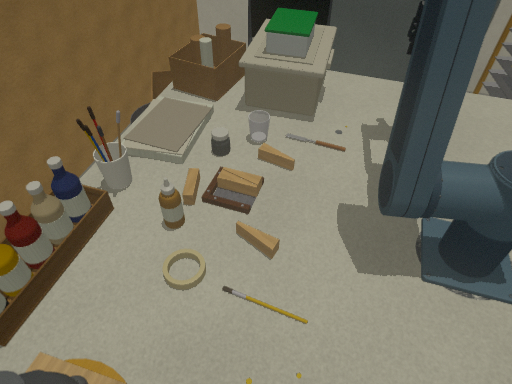

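View pics/wrist0.png

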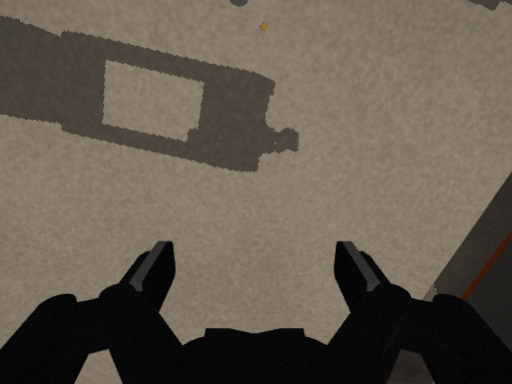

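The overhead picture shows the rack at about (268,165). Its right half is filled, its left half is bare felt and the open front faces down. There is one loose wedge at (206,208) and another at (333,196). I'll zoom in next and set up the geometry helpers.

```bash
cat > h.py <<'E'
from bench import env
import numpy as np, cv2
from scipy.spatial.transform import Rotation as R
def ray(n,px,ci=None):
    c=ci or env.camera_info(n)
    K=np.array([[c['fx'],0,c['cx']],[0,c['fy'],c['cy']],[0,0,1.]])
    u=cv2.undistortPoints(np.array(px,float).reshape(-1,1,2),K,np.array([c['k1'],0,0,0,0.])).reshape(-1,2)
    d=np.c_[u[:,0],-u[:,1],-np.ones(len(u))]
    return np.array(c['origin']),R.from_quat(c['rotation']).apply(d)
def p2w(n,px,z,ci=None):
    o,d=ray(n,px,ci); t=(z-o[2])/d[:,2]; return o+d*t[:,None]
def w2p(n,P,ci=None):
    c=ci or env.camera_info(n)
    q=R.from_quat(c['rotation']).inv().apply(np.atleast_2d(P)-c['origin'])
    x=q[:,0]/-q[:,2]; y=-q[:,1]/-q[:,2]; r=x*x+y*y; f=1+c['k1']*r
    return np.c_[c['fx']*x*f+c['cx'],c['fy']*y*f+c['cy']]
E
python3 - <<'E'
from h import *
im=cv2.imread("pics/top0.png")[90:250,180:360]
cv2.imwrite("pics/topz.png",cv2.resize(im,None,fx=4,fy=3.75,interpolation=cv2.INTER_CUBIC) if 0 else cv2.resize(im,(675,600),interpolation=cv2.INTER_CUBIC))
env.grab_frame("top")
for l in ["rack","wedge_a_head","wedge_a_toe","wedge_c","glue","offcut","paintjar","cup"]:
    z={'rack':0,'wedge_a_head':.02,'wedge_a_toe':.02}.get(l,0)
    for r in env.landmark_of(l,"top"):
        print(l,round(r['p'],2),np.round(r['at'],1),p2w("top",r['at'],z)[0].round(4))
E
```

```text
wedge_a_head 0.69 [330.4 197.9] [ 0.5409 -0.1982  0.02  ]
wedge_a_head 0.58 [283.2 193.6] [ 0.5506 -0.0759  0.02  ]
wedge_a_toe 0.93 [283.8 145.7] [ 0.6772 -0.0775  0.02  ]
wedge_a_toe 0.45 [367.5 165. ] [ 0.6291 -0.2981  0.02  ]
wedge_c 0.98 [275.  169.7] [ 0.6168 -0.056   0.    ]
wedge_c 0.96 [332.  198.7] [ 0.5411 -0.207   0.    ]
wedge_c 0.85 [278.1 170.5] [ 0.6148 -0.0642  0.    ]
wedge_c 0.78 [209.2 205.6] [0.5192 0.1159 0.    ]
glue 0.92 [210.7 127.9] [0.7289 0.1173 0.    ]
offcut 0.57 [256.6 124.8] [ 0.7392 -0.006   0.    ]
paintjar 0.82 [329.9 128.5] [ 0.7324 -0.2047  0.    ]
paintjar 0.36 [329.5 195.4] [ 0.5498 -0.2005  0.    ]
paintjar 0.22 [283.  190.3] [ 0.5619 -0.0773  0.    ]
cup 0.63 [364.3 162.4] [ 0.6403 -0.2963  0.    ]
```

View pics/topz.png

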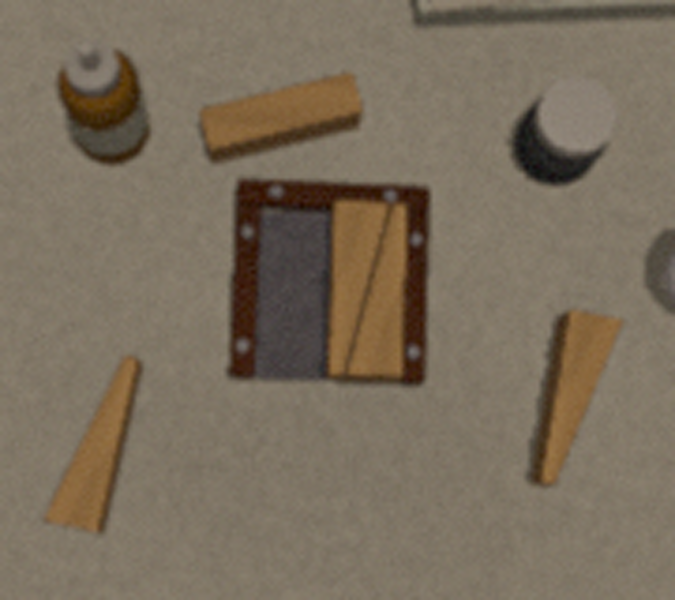

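```bash
cat > fit.py <<'E'
from h import *
from scipy.optimize import minimize
V2=np.array([[-60,-19],[60,-19],[60,-9],[-60,19]])/1000.
def verts(p,h=.04,poly=V2,z0=0):
    c,s=np.cos(p[2]),np.sin(p[2]); xy=poly@np.array([[c,s],[-s,c]])+p[:2]
    return np.r_[np.c_[xy,np.full(len(xy),z0)],np.c_[xy,np.full(len(xy),z0+h)]]
def sil(n,p,ci,sc=4,h=.04,poly=V2,z0=0):
    px=w2p(n,verts(p,h,poly,z0),ci); hull=cv2.convexHull(px.astype(np.float32))[:,0]
    m=np.zeros((384*sc,512*sc),np.uint8)
    cv2.fillConvexPoly(m,np.round(((hull+.5)*sc-.5)*16).astype(np.int32),255,shift=4)
    return cv2.resize(m,(512,384),interpolation=cv2.INTER_AREA)/255.
def fit(masks,p0,cis,**k):
    def f(x):
        p=np.array(p0)+x*np.array([.01,.01,.1])
        return sum(np.abs(sil(n,p,cis[n],**k)-m).sum()/max(m.sum(),1) for n,m in masks.items())
    best=None
    for s in [(0,0,0),(.5,.5,.5),(-.5,.5,-.5),(.5,-.5,-.5)]:
        r=minimize(f,np.array(s),method='Nelder-Mead',options=dict(initial_simplex=np.array(s)+np.r_[np.zeros((1,3)),np.eye(3)],xatol=1e-3,fatol=1e-4))
        if best is None or r.fun<best.fun: best=r
    return np.array(p0)+best.x*np.array([.01,.01,.1]),best.fun
E
python3 - <<'E'
from fit import *
import pickle
cis={n:env.camera_info(n) for n in("top","side")}
M={}
for n in("top","side"):
    im=env.grab_frame(n)
    for l in("wedge_c","rack"):
        for i,r in enumerate(env.trace(l,n)):
            m=r['mask']; P=p2w(n,r['at'],.03)[0]
            print(n,l,i,round(r['p'],2),np.round(r['at']),m.sum(),P.round(3)); M[n,l,i]=m
pickle.dump(M,open("M.pkl","wb"))
# color segment
for n in("top","side"):
    im=cv2.imread(f"pics/{n}0.png"); hsv=cv2.cvtColor(im,cv2.COLOR_BGR2HSV)
    print(n,[hsv[int(b),int(a)].tolist() for a,b in ([(206,208),(333,196),(100,300),(268,150),(230,215)] if n=="top" else [(257,235),(276,155),(300,250),(190,188),(257,245)])])
E
```

```text
top wedge_c 0 0.61 [274. 160.] 464 [ 0.638 -0.052  0.03 ]
top wedge_c 1 0.58 [283. 176.] 451 [ 0.596 -0.075  0.03 ]
top wedge_c 2 0.57 [330. 188.] 549 [ 0.567 -0.197  0.03 ]
top wedge_c 3 0.56 [208. 210.] 502 [0.505 0.115 0.03 ]
top rack 0 0.78 [262. 146.] 979 [ 0.672 -0.019  0.03 ]
side wedge_c 0 0.94 [237. 185.] 612 [ 0.612 -0.034  0.03 ]
side wedge_c 1 0.66 [259. 241.] 751 [0.495 0.134 0.03 ]
side wedge_c 2 0.59 [276. 157.] 531 [ 0.54  -0.186  0.03 ]
side wedge_c 3 0.41 [261. 301.] 322 [0.443 0.287 0.03 ]
side rack 0 0.69 [223. 204.] 570 [0.623 0.046 0.03 ]
side rack 1 0.16 [249. 176.] 277 [ 0.593 -0.082  0.03 ]
top [[17, 132, 143], [16, 139, 138], [20, 55, 129], [14, 115, 84], [20, 46, 121]]
side [[18, 117, 163], [18, 116, 119], [25, 37, 159], [18, 119, 157], [19, 109, 110]]
```

Run:
```python
from fit import *
cis={n:env.camera_info(n) for n in("top","side")}
seg={}
for n in("top","side"):
    im=cv2.imread(f"pics/{n}0.png"); hsv=cv2.cvtColor(cv2.GaussianBlur(im,(0,0),.6),cv2.COLOR_BGR2HSV)
    seg[n]=((hsv[...,1]>85)&(hsv[...,2]>50)).astype(np.uint8)
def comp(n,xy,r=4):
    k,l=cv2.connectedComponents(seg[n]); m=(l==l[xy[1],xy[0]]); print(n,xy,m.sum()); return m.astype(float)
V={'L':{"top":comp("top",(206,208)),"side":comp("side",(257,238))},'R':{"top":comp("top",(333,196)),"side":comp("side",(276,157))}}
p0={'L':(.505,.115,-.2),'R':(.55,-.2,np.pi-.2)}
for k in V:
    for sub in (["top"],["side"],["top","side"]):
        for p in ([p0[k]]):
            q,f=fit({n:V[k][n] for n in sub},p,cis); print(k,sub,q.round(4),round(f,3))
    for n in("top","side"):
        im=cv2.imread(f"pics/{n}0.png") if k=='L' else O[n]
        O=globals().get('O',{})
        m=(sil(n,q,cis[n])>.5).astype(np.uint8); c,_=cv2.findContours(m,0,1); cv2.drawContours(im,c,-1,(0,255,0),1); O[n]=im
# rack from top: red/dark battens + felt hull at z=.02
im=cv2.imread("pics/top0.png");hsv=cv2.cvtColor(im,cv2.COLOR_BGR2HSV)
roi=np.zeros((384,512),np.uint8);roi[130:200,232:304]=1
m=((hsv[...,1]>120)&(hsv[...,2]<75)).astype(np.uint8)*roi
pts=cv2.findNonZero(m); h=cv2.convexHull(pts); mm=np.zeros_like(m); cv2.fillConvexPoly(mm,h,1)
RP=np.array([[-61,-68],[79,-68],[79,68],[-61,68]])/1000.
q,f=fit({"top":mm.astype(float)},(.62,-.03,0.),cis,h=.02,poly=RP); print("rack",q.round(4),round(f,3))
px=w2p("top",verts(q,.02,RP)[4:],cis["top"]); cv2.polylines(O["top"],[px.round().astype(int)],1,(255,255,0),1)
bay=np.array([[-61,-50],[61,-50],[61,50],[-61,50]])/1000.
px=w2p("top",verts(q,.02,bay)[4:],cis["top"]); cv2.polylines(O["top"],[px.round().astype(int)],1,(0,0,255),1)
px=w2p("side",verts(q,.02,RP)[4:],cis["side"]); cv2.polylines(O["side"],[px.round().astype(int)],1,(255,255,0),1)
a=cv2.resize(O["top"][110:250,180:360],None,fx=4,fy=4,interpolation=2);cv2.imwrite("pics/ftop.png",a)
cv2.imwrite("pics/fside.png",cv2.resize(O["side"][130:270,180:320],None,fx=4,fy=4,interpolation=2))
```

```text
top (206, 208) 533
side (257, 238) 718
top (333, 196) 574
side (276, 157) 504
L ['top'] [ 0.5126  0.1259 -0.205 ] 0.063
L ['side'] [ 0.5111  0.1239 -0.2242] 0.105
L ['top', 'side'] [ 0.5118  0.126  -0.2098] 0.199
R ['top'] [ 0.5431 -0.2057  2.9574] 0.058
R ['side'] [ 0.5405 -0.2072  2.9311] 0.118
R ['top', 'side'] [ 0.5422 -0.2056  2.9564] 0.201
rack [ 0.6214 -0.0326 -0.0307] 0.111
```

View pics/ftop.png

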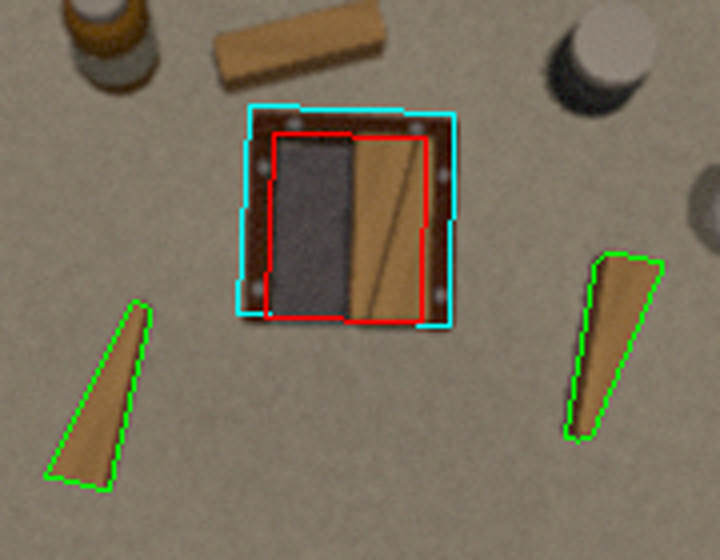

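View pics/fside.png

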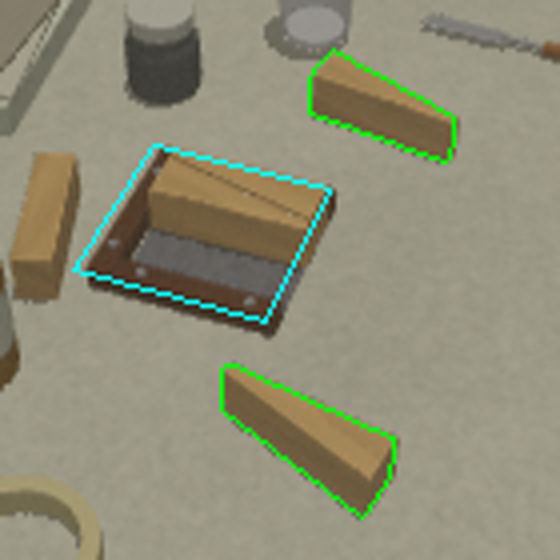

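Run:
```python
from fit import *
cis={n:env.camera_info(n) for n in("top","side")}
im=cv2.imread("pics/top0.png");hsv=cv2.cvtColor(cv2.GaussianBlur(im,(0,0),.6),cv2.COLOR_BGR2HSV)
roi=np.zeros((384,512),np.uint8);roi[136:195,240:300]=1
def big(m):
    m=cv2.morphologyEx(m,cv2.MORPH_CLOSE,np.ones((3,3),np.uint8))
    k,l,s,_=cv2.connectedComponentsWithStats(m); i=1+np.argmax(s[1:,4]); return (l==i).astype(float)
w=big(((hsv[...,1]>85)&(hsv[...,2]>95)).astype(np.uint8)*roi)
WP=np.array([[-60,-24],[60,-24],[60,24],[-60,24]])/1000.
q,f=fit({"top":w},(.62,-.058,-.03),cis,h=.0,poly=WP,z0=.04);print("pair",q.round(4),f,w.sum())
# batten mask
b=((hsv[...,1]>110)&(hsv[...,2]<90)).astype(np.uint8)*np.pad(np.ones((72,76),np.uint8),((132,180),(230,206)))
c=big(b)
RP=np.array([[-61,-68],[79,-68],[79,68],[-61,68]])/1000.
L=np.array([[-61,50],[61,50],[61,68],[-61,68]])/1000.;B=np.array([[61,-68],[79,-68],[79,68],[61,68]])/1000.;Rr=L*[1,-1]
def g(p):
    s=sum(sil("top",p,cis["top"],h=0,poly=P,z0=.02) for P in(L,B,Rr)); return np.abs(np.clip(s,0,1)-c)[:,:].sum()/c.sum()
r=None
for s in np.random.default_rng(0).normal(0,.5,(6,3)):
    x=minimize(lambda x:g(np.array([.62,-.033,-.03])+x*[.01,.01,.1]),s,method='Nelder-Mead',options=dict(initial_simplex=s+np.r_[np.zeros((1,3)),np.eye(3)]))
    if r is None or x.fun<r.fun:r=x
p=np.array([.62,-.033,-.03])+r.x*[.01,.01,.1];print("rack",p.round(4),r.fun,c.sum())
# implied pair centre
cc=lambda p,x,y:(p[0]+x*np.cos(p[2])-y*np.sin(p[2]),p[1]+x*np.sin(p[2])+y*np.cos(p[2]))
print("pair implied at y -26 (touching right):",cc(p,1,-26))
O=im.copy()
for P,z in((L,.02),(B,.02),(Rr,.02)):
    cv2.polylines(O,[(w2p("top",verts(p,0,P,z)[:4],cis["top"])*16).round().astype(int)],1,(255,255,0),1,shift=4)
cv2.polylines(O,[(w2p("top",verts(q,0,WP,.04)[:4],cis["top"])*16).round().astype(int)],1,(0,255,0),1,shift=4)
cv2.imwrite("pics/f2.png",cv2.resize(np.hstack([im[130:200,225:310],O[130:200,225:310],cv2.merge([c[130:200,225:310].astype(np.uint8)*200]*3)]),None,fx=3,fy=3,interpolation=0))
```

```text
pair [ 0.6181 -0.0602 -0.0231] 0.04827675563617517 908.0
rack [ 0.6169 -0.0355  0.0145] 1.2565588443445317 471.0
pair implied at y -26 (touching right): (np.float64(1.9945210646593345), np.float64(-26.018216593234044))
```

View pics/f2.png

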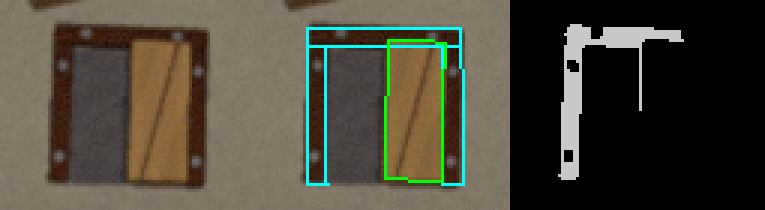

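```bash
cat > plan.py <<'E'
from h import *
RACK=np.array([.6175,-.0345,-.025])
def comp(p,l):  # 2d pose compose
    c,s=np.cos(p[2]),np.sin(p[2]); return np.array([p[0]+c*l[0]-s*l[1],p[1]+s*l[0]+c*l[1],p[2]+l[2]])
def grasp(p,d):  # wedge pose, distance from head -> x,y,jaw line angle
    w=.038-.028*d/.12
    g=comp(p,[d-.06,-.019+w/2,-np.arctan(28/120)/2]); return g[0],g[1],g[2]+np.pi/2,w
def wrap(a): return (a+np.pi/2)%np.pi-np.pi/2
def go(x,y,z,ang,q=None,quiet=False):
    s=env.get_state(); r=R.from_quat(s['orientation']); A=r.as_matrix()
    d=np.array([x,y,z])-s['ee_pos']
    cur=np.arctan2(A[1,2],A[0,2]); dy=wrap(ang-cur)
    # target: tool y down, tool z = jaw horizontal
    a=cur+dy; zt=np.array([np.cos(a),np.sin(a),0]); yt=np.array([0,0,-1.]); xt=np.cross(yt,zt)
    rv=(r.inv()*R.from_matrix(np.c_[xt,yt,zt])).as_rotvec()
    print("clock",round(s['clock'],2),"pos",s['ee_pos'].round(4),"jaw",round(cur,3),"grip",round(s['gripper_width'],3),"F",s['force'].round(1),"q6",round(s['q'][5],2))
    print("turn",rv.round(3),"shift cm (tool now)",(A.T@d*100).round(2),"| shift cm in final tool axes",(np.c_[xt,yt,zt].T@d*100).round(2),"world d cm",(d*100).round(2))
E
python3 - <<'E'
from plan import *
PR=[.5422,-.2056,2.9565]; PL=[.5118,.126,-.2098]
T1=comp(RACK,[-.005,.0295,np.pi]); print("T1",T1)
gR=grasp(PR,.055);print("gR",gR,"gT1",grasp(T1,.055))
go(gR[0],gR[1],.16,gR[2])
A=R.from_quat(env.get_state()['orientation']).as_matrix();print(A.round(3))
E
```

```text
T1 [ 0.61323899 -0.00488423  3.11659265]
gR (np.float64(0.5482955039829316), np.float64(-0.20021312313996537), np.float64(4.412680360156399), 0.025166666666666664) gT1 (np.float64(0.6183978231366034), np.float64(0.0014054432929023154), np.float64(4.5727730137461915), 0.025166666666666664)
clock 0.9 pos [ 0.2045 -0.5106  0.2563] jaw -1.19 grip 1.003 F [ 0.3  0.3 -0.1] q6 -0.2
turn [-0.     0.681  0.   ] shift cm (tool now) [-43.46   9.63 -16.03] | shift cm in final tool axes [-23.69   9.63 -39.81] world d cm [34.38 31.04 -9.63]
[[-0.928 -0.     0.372]
 [-0.372 -0.    -0.928]
 [ 0.    -1.     0.   ]]
```

```bash
cat >> plan.py <<'E'
def rows(x,y,z,ang,n,grip):
    s=env.get_state(); r=R.from_quat(s['orientation']); p=s['ee_pos'].copy()
    A=r.as_matrix(); cur=np.arctan2(A[1,2],A[0,2]); a=cur+wrap(ang-cur)
    zt=np.array([np.cos(a),np.sin(a),0]); yt=np.array([0,0,-1.]); xt=np.cross(yt,zt)
    rv=(r.inv()*R.from_matrix(np.c_[xt,yt,zt])).as_rotvec()
    step=(np.array([x,y,z])-p)/n
    print("clock",round(s['clock'],2),"pos",s['ee_pos'].round(4),"dang",round(a-cur,3),"grip",round(s['gripper_width'],3),"F",s['force'].round(1))
    print("total mm",(step*n*1000).round(1))
    out=[]
    for i in range(n):
        sh=r.inv().apply(step)*100; out.append(" ".join(f"{v:.3g}" for v in np.r_[(rv/n).round(3)+0.,sh.round(2)+0.])+f" {grip}")
        r=r*R.from_rotvec(rv/n)
    print("; ".join(out))
E
python3 -c "
from plan import *
rows(.5483,-.2002,.13,4.4127,10,.8)"
```

```text
clock 0.9 pos [ 0.2045 -0.5106  0.2563] dang -0.681 grip 1.003 F [ 0.3  0.3 -0.1]
total mm [ 343.8  310.4 -126.3]
0 0.068 0 -4.35 1.26 -1.6 0.8; 0 0.068 0 -4.23 1.26 -1.9 0.8; 0 0.068 0 -4.09 1.26 -2.18 0.8; 0 0.068 0 -3.93 1.26 -2.45 0.8; 0 0.068 0 -3.75 1.26 -2.71 0.8; 0 0.068 0 -3.56 1.26 -2.96 0.8; 0 0.068 0 -3.35 1.26 -3.2 0.8; 0 0.068 0 -3.13 1.26 -3.42 0.8; 0 0.068 0 -2.89 1.26 -3.62 0.8; 0 0.068 0 -2.63 1.26 -3.81 0.8
```

>>> {"op": "step_arm", "data": {
  "moves": "0 0.068 0 -4.35 1.26 -1.6 0.8; 0 0.068 0 -4.23 1.26 -1.9 0.8; 0 0.068 0 -4.1 1.26 -2.2 0.8; 0 0.068 0 -3.93 1.26 -2.45 0.8; 0 0.068 0 -3.75 1.26 -2.7 0.8"
}}

```text
clock: 1.52
ee_pos: [0.38, -0.3563, 0.1926]
orientation: [0.007, -0.705, 0.709, -0.009]
force: [0.8, -0.1, -0.2]
gripper_width: 0.796
```

```bash
python3 -c "
from plan import *
rows(.5483,-.2002,.13,4.4127,5,.8)"
```

```text
clock 1.52 pos [ 0.38   -0.3563  0.1926] dang -0.322 grip 0.796 F [ 0.8 -0.1 -0.2]
total mm [168.3 156.1 -62.6]
-0.001 0.064 0 -3.43 1.24 -3.05 0.8; -0.001 0.064 0 -3.23 1.24 -3.26 0.8; -0.001 0.064 0 -3.01 1.24 -3.46 0.8; -0.001 0.064 0 -2.78 1.25 -3.65 0.8; -0.001 0.064 0 -2.54 1.25 -3.82 0.8
```

>>> {"op": "step_arm", "data": {
  "moves": "0 0.064 0 -3.43 1.24 -3.05 0.8; 0 0.064 0 -3.23 1.24 -3.26 0.8; 0 0.064 0 -3.0 1.24 -3.46 0.8; 0 0.064 0 -2.78 1.25 -3.65 0.8; 0 0.064 0 -2.54 1.25 -3.82 0.8"
}}

```text
clock: 2.15
ee_pos: [0.5545, -0.1959, 0.1286]
orientation: [-0.11, -0.696, 0.701, 0.107]
force: [0.6, -0.2, 0.8]
gripper_width: 0.801
```

Run:
```python
from plan import *
rows(.5483,-.2002,.048,4.4127,4,.8)
ci=env.camera_info("wrist");im=env.grab_frame("wrist")
from fit import verts
px=w2p("wrist",verts([.5422,-.2056,2.9565]),ci)
o=im[...,::-1].copy();cv2.polylines(o,[(px[4:]).round().astype(int)],1,(0,255,0),1)
cv2.imwrite("pics/w1.png",o)
```

```text
clock 2.15 pos [ 0.5545 -0.1959  0.1286] dang 0.009 grip 0.801 F [ 0.6 -0.2  0.8]
total mm [ -6.2  -4.3 -80.6]
-0.002 -0.002 -0.001 0.13 2.02 0.14 0.8; -0.002 -0.002 -0.001 0.12 2.02 0.14 0.8; -0.002 -0.002 -0.001 0.12 2.02 0.14 0.8; -0.002 -0.002 -0.001 0.12 2.02 0.14 0.8
```

View pics/w1.png

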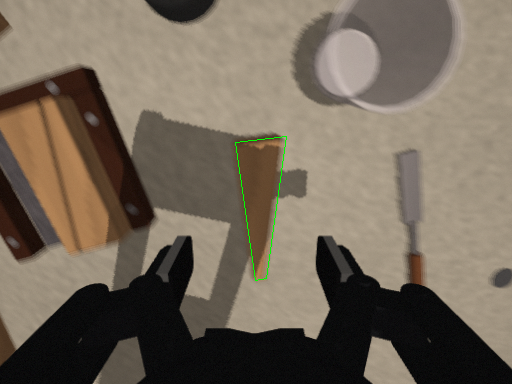

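The wrist picture shows the right wedge at (260,205), between the fingers and within about 2 mm of my fit. I'll descend and grip.

>>> {"op": "step_arm", "data": {
  "moves": "0 0 0 0.13 2.0 0.14 0.7; 0 0 0 0.12 2.0 0.14 0.7; 0 0 0 0.12 2.0 0.14 0.7; 0 0 0 0.12 2.0 0.14 0.7; 0 0 0 0 0 0 0.6"
}}

```text
clock: 2.82
ee_pos: [0.5528, -0.1939, 0.0444]
orientation: [-0.109, -0.698, 0.7, 0.105]
force: [-0.4, -0.4, 0.3]
gripper_width: 0.603
```

>>> {"op": "step_arm", "data": {
  "moves": "0 0 0 0 0 0 0; 0 0 0 0 0 0 0; 0 0 0 0 0 0 0; 0 0 0 0 0 0 0; 0 0 0 0 -1 0 0"
}}

```text
clock: 3.45
ee_pos: [0.5538, -0.1946, 0.0571]
orientation: [-0.11, -0.697, 0.701, 0.104]
force: [-1.1, -0.3, 0.2]
gripper_width: 0.309
```

Run:
```python
from plan import *
go(.5483,-.2002,.048,4.4127)
env.grab_frame("side");im=env.grab_frame("side")
cv2.imwrite("pics/s1.png",cv2.resize(im[80:280,150:380,::-1],None,fx=3,fy=3))
```

```text
clock 3.45 pos [ 0.5538 -0.1946  0.0571] jaw -1.874 grip 0.309 F [-1.1 -0.3  0.2] q6 1.35
turn [-0.003 -0.003 -0.009] shift cm (tool now) [0.37 0.91 0.69] | shift cm in final tool axes [0.36 0.91 0.7 ] world d cm [-0.55 -0.56 -0.91]
```

View pics/s1.png

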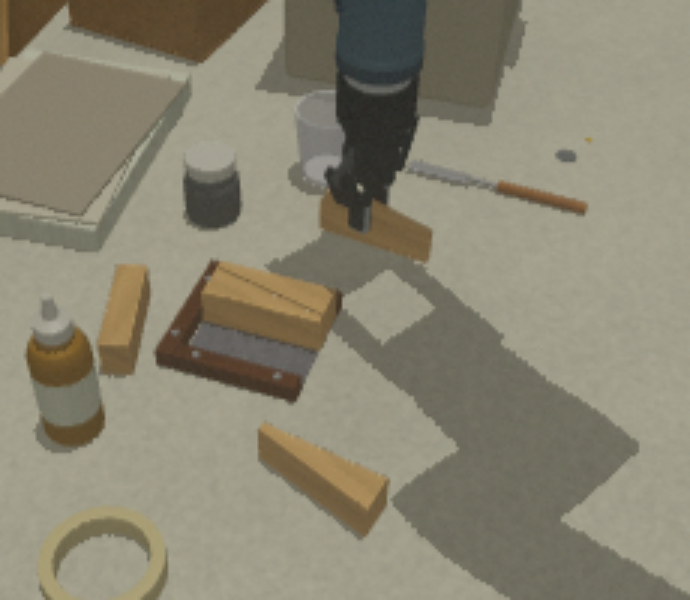

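>>> {"op": "step_arm", "data": {
  "moves": "0 0 0 0 1.25 0 0; 0 0 0 0 0 0 0; 0 0 0 0 0 0 0.45; 0 0 0 0 0 0 0.45; 0 0 0 0 0 0 0.45"
}}

```text
clock: 4.18
ee_pos: [0.5553, -0.1954, 0.0454]
orientation: [-0.111, -0.697, 0.701, 0.102]
force: [0.2, 0.6, -0.9]
gripper_width: 0.453
```

>>> {"op": "step_arm", "data": {
  "moves": "0 0 0 0 -0.45 0 0.45; 0 0 0 0 0 0 0.45; 0 0 0 0 0 0 0; 0 0 0 0 0 0 0; 0 0 0 0 0 0 0"
}}

```text
clock: 4.8
ee_pos: [0.5552, -0.1956, 0.0506]
orientation: [-0.111, -0.697, 0.701, 0.102]
force: [0.6, -0.5, -0.4]
gripper_width: 0.299
```

>>> {"op": "step_arm", "data": {
  "moves": "0 0 0 0 0 0 0; 0 0 0 0 -3 0 0; 0 0 0 0 -4 0 0; 0 0 0 0 -3 0 0; 0 0 0 0 0 0 0"
}}

```text
clock: 5.42
ee_pos: [0.5533, -0.1942, 0.1515]
orientation: [-0.11, -0.697, 0.701, 0.104]
force: [-0.8, 0.8, -0.3]
gripper_width: 0.297
```

Run:
```python
from plan import *
ci=env.camera_info("wrist");im=env.grab_frame("wrist")
cv2.imwrite("pics/w2.png",im[...,::-1])
T1=comp(RACK,[-.006,.0295,np.pi]);g=grasp(T1,.0515);print(g)
rows(g[0],g[1],.16,g[2],5,0)
```

```text
(np.float64(0.6208868346572942), np.float64(0.0009347440673029535), np.float64(4.5727730137461915), 0.02598333333333333)
clock 5.47 pos [ 0.5524 -0.1937  0.15  ] dang 0.163 grip 0.3 F [ 0.3  0.  -1.4]
total mm [ 68.5 194.6  10. ]
-0.001 -0.033 -0.001 -0.15 -0.21 -4.12 0; -0.001 -0.033 -0.001 -0.28 -0.21 -4.12 0; -0.001 -0.033 -0.001 -0.42 -0.21 -4.11 0; -0.001 -0.033 -0.001 -0.55 -0.2 -4.09 0; -0.001 -0.033 -0.001 -0.68 -0.2 -4.07 0
```

View pics/w2.png

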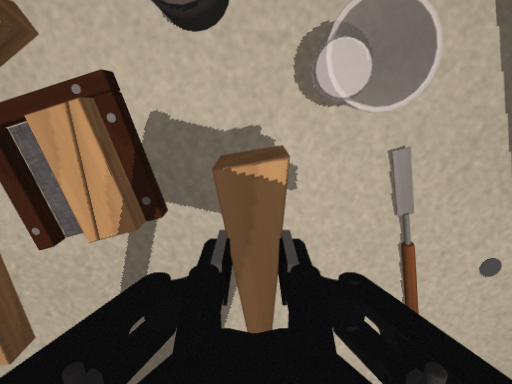

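>>> {"op": "step_arm", "data": {
  "moves": "0 -0.033 0 -0.15 -0.2 -4.1 0; 0 -0.033 0 -0.28 -0.2 -4.1 0; 0 -0.033 0 -0.42 -0.2 -4.1 0; 0 -0.033 0 -0.55 -0.2 -4.1 0; 0 -0.033 0 -0.68 -0.2 -4.0 0"
}}

```text
clock: 6.1
ee_pos: [0.6173, 0.0032, 0.1493]
orientation: [-0.046, -0.705, 0.706, 0.052]
force: [0.3, -0.3, -0.8]
gripper_width: 0.298
```

Run:
```python
from plan import *
ci=env.camera_info("wrist");im=env.grab_frame("wrist");env.grab_frame("top")
cv2.imwrite("pics/w3.png",im[...,::-1])
T1=comp(RACK,[-.006,.0295,np.pi]);g=grasp(T1,.053);print(g)
go(g[0],g[1],.16,g[2])
```

```text
(np.float64(0.6193916779271658), np.float64(0.001147185476523269), np.float64(4.5727730137461915), 0.02563333333333333)
clock 6.2 pos [0.6177 0.0059 0.1493] jaw -1.707 grip 0.302 F [-0.3 -0.  -1.4] q6 1.54
turn [-0.     0.003  0.008] shift cm (tool now) [-0.22 -1.07  0.45] | shift cm in final tool axes [-0.23 -1.07  0.44] world d cm [ 0.17 -0.47  1.07]
```

View pics/w3.png

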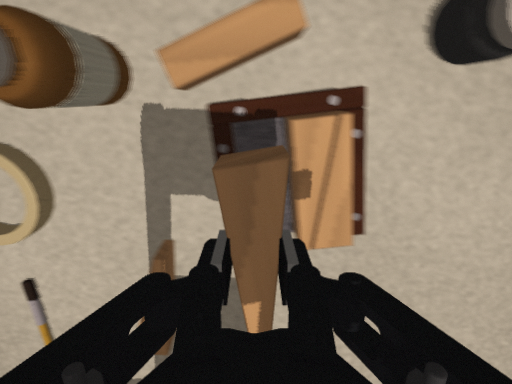

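Run:
```python
from plan import *
ci=env.camera_info("wrist")
p=p2w("wrist",[(365,87),(209,105),(364,236)],.02);print(p.round(4), np.hypot(*(p[0]-p[1])[:2]),np.hypot(*(p[0]-p[2])[:2]))
a,b,c=p[:,:2]
y=(b-a);yaw=np.arctan2(-y[0],y[1]);print("yaw",yaw)
u=np.array([np.cos(yaw),np.sin(yaw)]);v=np.array([-u[1],u[0]])
print("centre",(a+b)/2-u*.079)
w=p2w("wrist",[(352,112),(290,119),(353,245),(304,249)],.04);print(w.round(4))
im=cv2.imread("pics/w3.png");cv2.imwrite("pics/w3z.png",cv2.resize(im[70:260,190:390],None,fx=3,fy=3,interpolation=2))
```

```text
[[ 0.6915 -0.098   0.02  ]
 [ 0.6949  0.0339  0.02  ]
 [ 0.5518 -0.0953  0.02  ]] 0.13193706640907463 0.1397626045680929
yaw -0.02592909640780908
centre [ 0.61425742 -0.02997017]
[[ 0.6745 -0.08    0.04  ]
 [ 0.6757 -0.031   0.04  ]
 [ 0.5555 -0.0778  0.04  ]
 [ 0.5574 -0.0327  0.04  ]]
```

View pics/w3z.png

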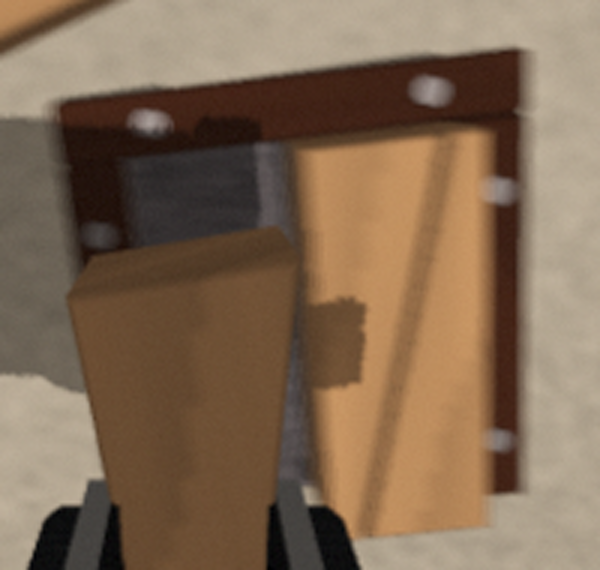

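Run:
```python
from plan import *
s=env.get_state();ci=env.camera_info("wrist");im=env.grab_frame("wrist")
print(s['ee_pos'].round(4),np.abs(s['qd']).max())
print(env.camera_info("wrist")['origin']-ci['origin'])
cv2.imwrite("pics/w4z.png",cv2.resize(im[70:350,190:390,::-1],None,fx=2.1,fy=2.1,interpolation=2))
cv2.imwrite("pics/w4.png",im[...,::-1])
cv2.imwrite("pics/w4b.png",cv2.resize(im[70:260,190:390,::-1],None,fx=3,fy=3,interpolation=2))
```

```text
[0.6177 0.0059 0.1493] 0.05626502581907482
[-3.96687009e-04 -1.93277173e-03  5.59410838e-05]
```

View pics/w4b.png

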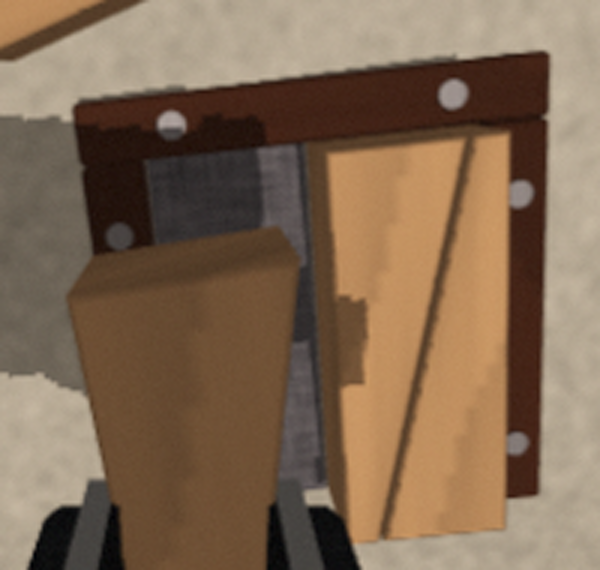

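View pics/w4z.png

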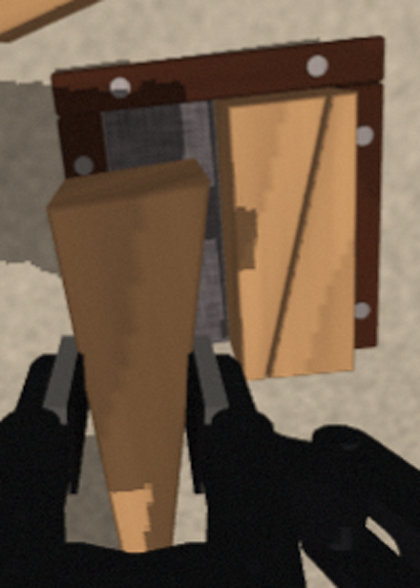

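Run:
```python
from plan import *
s=env.get_state();ci=env.camera_info("wrist")
f=lambda L:[(x/3+190-.33,y/3+70-.33) for x,y in L]
p=p2w("wrist",f([(548,53),(78,104),(538,493)]),.02,ci)
a,b,c=p[:,:2];print(p.round(4),np.hypot(*(a-b)),np.hypot(*(a-c)))
y=b-a;yaw=np.arctan2(-y[0],y[1]);u=np.array([np.cos(yaw),np.sin(yaw)])
print("yaw",yaw,np.arctan2((a-c)[1],(a-c)[0]),"centre",(a+b)/2-u*.079)
w=p2w("wrist",f([(328,153),(510,132),(505,528),(350,541)]),.04,ci);print("pair",w.round(4),w.mean(0).round(4), np.hypot(*(w[0]-w[1])[:2]),np.hypot(*(w[0]-w[3])[:2]))
zt=s['ee_pos'][2]-.0506+.04
h=p2w("wrist",f([(70,298),(300,262)]),zt,ci);print("held head top",h.round(4),np.hypot(*(h[0]-h[1])[:2]))
h2=p2w("wrist",f([(97,262),(280,230)]),zt-.04,ci);print("held head bot",h2.round(4))
d=h[1]-h[0];print("head yaw",np.arctan2(d[0],-d[1]))
T=comp(RACK,[0,0,0])
t=p2w("wrist",[(190+122/2.1,70+551/2.1),(190+173/2.1,70+551/2.1)],zt,ci);print("toe-ish top",t.round(4))
print(s['ee_pos'])
```

```text
[[ 0.6898 -0.1064  0.02  ]
 [ 0.6942  0.0259  0.02  ]
 [ 0.5526 -0.1025  0.02  ]] 0.13241006964663632 0.13730187341219502
yaw -0.0334384710604386 -0.0284983744451477 centre [ 0.61306711 -0.03761104]
pair [[ 0.6729 -0.0402  0.04  ]
 [ 0.6718 -0.0883  0.04  ]
 [ 0.5534 -0.0846  0.04  ]
 [ 0.5555 -0.0369  0.04  ]] [ 0.6134 -0.0625  0.04  ] 0.04805687106990304 0.11751350411602296
held head top [[ 0.6657  0.0165  0.1387]
 [ 0.6664 -0.02    0.1387]] 0.03655526340945417
held head bot [[ 0.6633  0.0171  0.0987]
 [ 0.6647 -0.0207  0.0987]]
head yaw 0.0209268761990306
toe-ish top [[5.659e-01 1.420e-02 1.387e-01]
 [5.640e-01 1.000e-04 1.387e-01]]
[0.61726146 0.00387726 0.14934246]
```

>>> {"op": "step_arm", "data": {
  "moves": "0 0 0 0 1.5 0.35 0; 0 0 0 0 1.5 0.2 0; 0 0 0 0 0.8 0 0; 0 0 0 0 0 0 0; 0 0 0 0 0 0 0"
}}

```text
clock: 6.88
ee_pos: [0.6132, -0.0056, 0.105]
orientation: [-0.045, -0.705, 0.706, 0.056]
force: [-0.4, -0.6, -0.8]
gripper_width: 0.304
```

Run:
```python
from plan import *
s=env.get_state();ci=env.camera_info("wrist");im=env.grab_frame("wrist");t=env.grab_frame("top")
print(s['ee_pos'].round(4),ci['origin'])
cv2.imwrite("pics/w5.png",cv2.resize(im[70:340,180:400,::-1],None,fx=2.2,fy=2.2,interpolation=2))
cv2.imwrite("pics/t5.png",cv2.resize(t[110:230,220:340,::-1],None,fx=5,fy=5,interpolation=2))
```

```text
[ 0.6132 -0.0056  0.105 ] [ 0.69121416 -0.01694906  0.22152777]
```

View pics/w5.png

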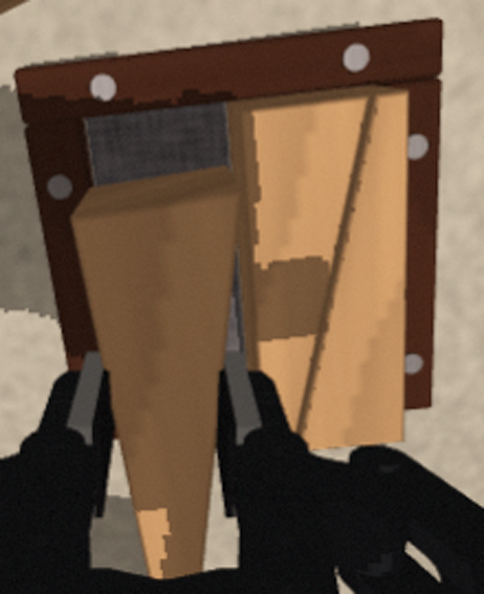

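View pics/t5.png

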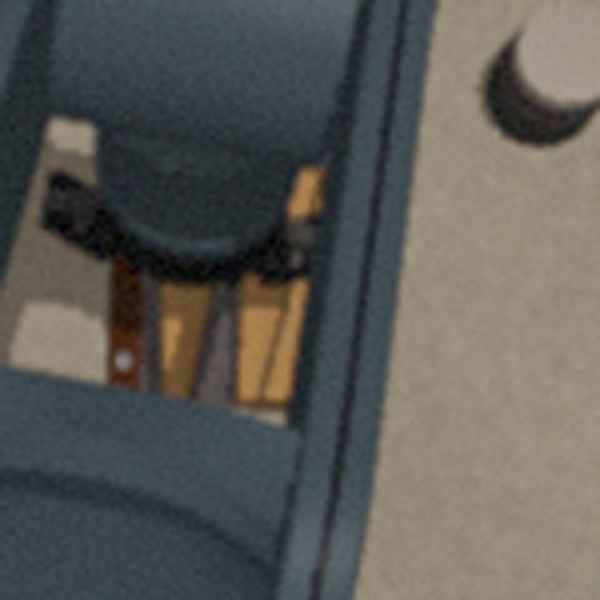

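```bash
cat > m5.py <<'E'
from plan import *
def meas(ci,sc,off,outer,pair,headtop,ztop,headbot=None):
    f=lambda L:[(x/sc+off[0],y/sc+off[1]) for x,y in L]
    p=p2w("wrist",f(outer),.02,ci);a,b=p[0,:2],p[1,:2]
    print("outer R,L",p.round(4),np.hypot(*(a-b)))
    y=b-a;yaw=np.arctan2(-y[0],y[1]);u=np.array([np.cos(yaw),np.sin(yaw)]);c=(a+b)/2-u*.079
    print("rack",c,yaw)
    w=p2w("wrist",f(pair),.04,ci);print("pair",w.round(4))
    h=p2w("wrist",f(headtop),ztop,ci);print("headtop",h.round(4),np.hypot(*(h[0]-h[1])[:2]))
    if headbot: hb=p2w("wrist",f(headbot),ztop-.04,ci);print("headbot",hb.round(4),np.hypot(*(hb[0]-hb[1])[:2]))
    for n,P in(("pair",w),("headtop",h))+((("headbot",hb),) if headbot else ()):
        d=P[:,:2]-c;print(n,"in rack mm",(np.c_[d@u,d@[-u[1],u[0]]]*1000).round(1).tolist())
E
python3 - <<'E'
from m5 import *
ci=env.camera_info("wrist");print(env.get_state()['ee_pos'].round(4))
meas(ci,2.2,(180,70),[(441,20),(17,72)],[(251,112),(407,92),(404,440)],[(72,214),(238,190)],.105-.0506+.04,[(97,186),(238,166)])
E
```

```text
[ 0.6134 -0.0054  0.1053]
outer R,L [[ 0.6904 -0.1036  0.02  ]
 [ 0.6938  0.0294  0.02  ]] 0.13303815281127288
rack [ 0.61311619 -0.03509746] -0.025605344015533486
pair [[ 0.673  -0.0402  0.04  ]
 [ 0.6723 -0.0853  0.04  ]
 [ 0.5541 -0.0825  0.04  ]]
headtop [[ 0.6627  0.007   0.0944]
 [ 0.6628 -0.0289  0.0944]] 0.03585479707162089
headbot [[ 0.6605  0.006   0.0544]
 [ 0.6605 -0.0334  0.0544]] 0.03940225022892234
pair in rack mm [[60.0, -3.5], [60.4, -48.6], [-57.8, -48.9]]
headtop in rack mm [[48.4, 43.4], [49.5, 7.5]]
headbot in rack mm [[46.4, 42.3], [47.4, 3.0]]
```

>>> {"op": "step_arm", "data": {
  "moves": "0 0 0 -0.2 1.5 -0.3 0; 0 0 0 -0.2 1.5 0 0; 0 0 0 0 1.0 0 0; 0 0 0 0 0.6 0 0; 0 0 0 0 0 0 0"
}}

```text
clock: 7.6
ee_pos: [0.6174, -0.0024, 0.0558]
orientation: [-0.045, -0.705, 0.706, 0.055]
force: [-0.5, -0.1, 0.1]
gripper_width: 0.301
```

Run:
```python
from plan import *
s=env.get_state();ci=env.camera_info("wrist");im=env.grab_frame("wrist")
print(s['ee_pos'].round(4),s['force'],s['clock'])
cv2.imwrite("pics/w6.png",cv2.resize(im[60:384,120:440,::-1],None,fx=1.85,fy=1.85,interpolation=2))
```

```text
[ 0.6174 -0.0024  0.0558] [-0.46971089 -0.08940161  0.07525305] 7.6
```

View pics/w6.png

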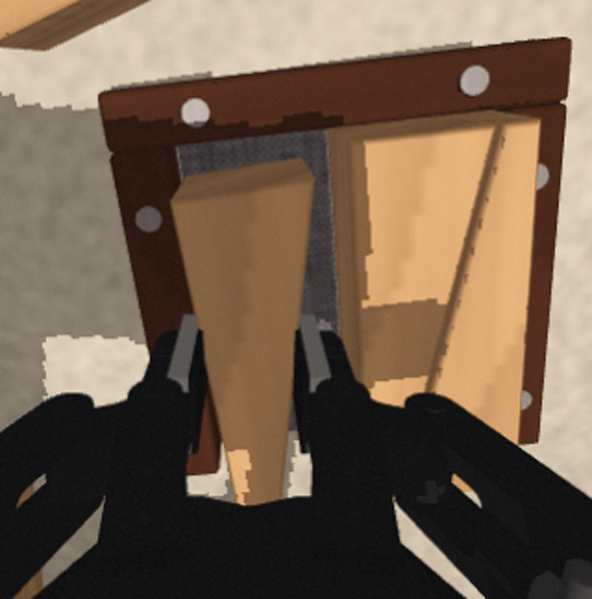

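>>> {"op": "step_arm", "data": {
  "moves": "0 0 0 0 0.4 0 0; 0 0 0 -0.4 0.1 0 0; 0 0 0 -0.3 0 0 0; 0 0 0 -0.2 0 0 0; 0 0 0 0 0 0 0"
}}

```text
clock: 8.28
ee_pos: [0.6269, -0.0038, 0.0519]
orientation: [-0.045, -0.705, 0.706, 0.055]
force: [-1.3, -0.9, -0.4]
gripper_width: 0.303
```

Run:
```python
from plan import *
s=env.get_state();im=env.grab_frame("wrist")
print(s['ee_pos'].round(4),s['force'],s['clock'])
cv2.imwrite("pics/w7.png",cv2.resize(im[60:384,120:440,::-1],None,fx=1.85,fy=1.85,interpolation=2))
```

```text
[ 0.6269 -0.0038  0.0519] [-1.29591996 -0.92498576 -0.38454409] 8.275
```

View pics/w7.png

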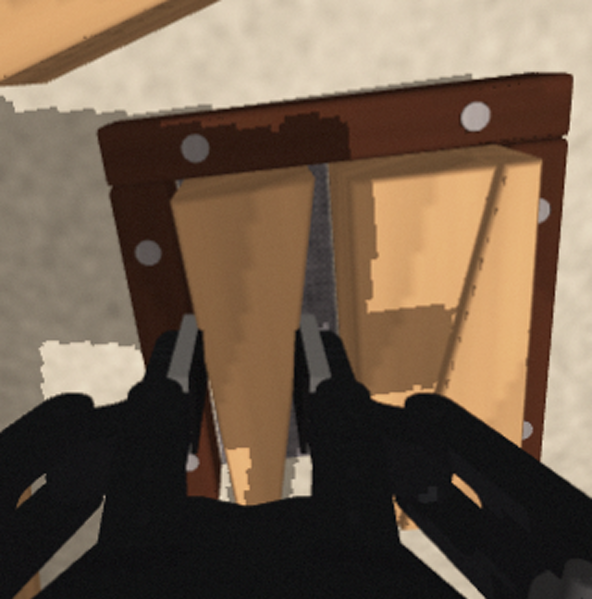

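>>> {"op": "step_arm", "data": {
  "moves": "0 0 0 -0.2 0.1 -0.2 0; 0 0 0 0 0 -0.1 0; 0 0 0 0 0 0 0.4; 0 0 0 0 0 0 0.42; 0 0 0 0 0 0 0.42"
}}

```text
clock: 8.95
ee_pos: [0.6285, -0.0028, 0.0517]
orientation: [-0.045, -0.704, 0.707, 0.056]
force: [0.0, 0.5, 0.6]
gripper_width: 0.421
```

>>> {"op": "step_arm", "data": {
  "moves": "0 0 0 0 -1.5 0 0.42; 0 0 0 0 -4 0 0.42; 0 0 0 0 -4 0 0.6; 0 0 0 0 -2 0 0.8; 0 0 0 0 0 0 0.8"
}}

```text
clock: 9.57
ee_pos: [0.6314, -0.0019, 0.174]
orientation: [-0.046, -0.704, 0.707, 0.054]
force: [0.6, 0.4, -0.2]
gripper_width: 0.803
```

Run:
```python
from plan import *
s=env.get_state();im=env.grab_frame("wrist")
print(s['ee_pos'].round(4),s['force'],s['clock'])
cv2.imwrite("pics/w8.png",im[...,::-1])
gL=grasp([.5118,.126,-.2098],.030);print(gL)
rows(gL[0],gL[1],.13,gL[2],5,.85)
```

```text
[ 0.6314 -0.0019  0.174 ] [ 0.57427773  0.44619803 -0.23806007] 9.575
(np.float64(0.48172889737247), np.float64(0.12882467462985656), np.float64(1.246380360156399), 0.031)
clock 9.62 pos [ 0.6308 -0.0019  0.1729] dang -0.183 grip 0.799 F [ 0.2 -0.3 -0.6]
total mm [-149.1  130.7  -42.9]
-0.001 0.037 0.003 3.31 0.89 -2.17 0.85; -0.001 0.037 0.003 3.39 0.89 -2.05 0.85; -0.001 0.037 0.003 3.46 0.88 -1.92 0.85; -0.001 0.037 0.003 3.53 0.87 -1.79 0.85; -0.001 0.037 0.003 3.6 0.87 -1.66 0.85
```

View pics/w8.png

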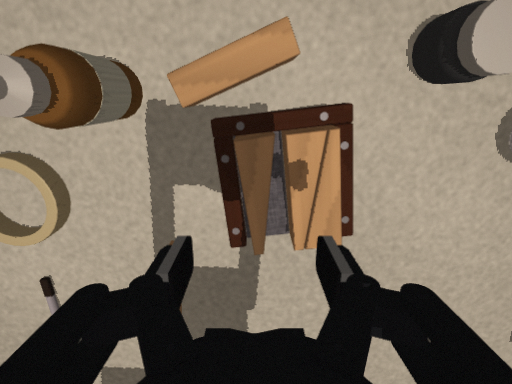

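Run:
```python
from plan import *
s=env.get_state();ci=env.camera_info("wrist");im=env.grab_frame("wrist")
print(s['ee_pos'].round(4))
cv2.imwrite("pics/w9.png",cv2.resize(im[90:270,190:370,::-1],None,fx=3.3,fy=3.3,interpolation=2))
```

```text
[ 0.6308 -0.0019  0.1729]
```

View pics/w9.png

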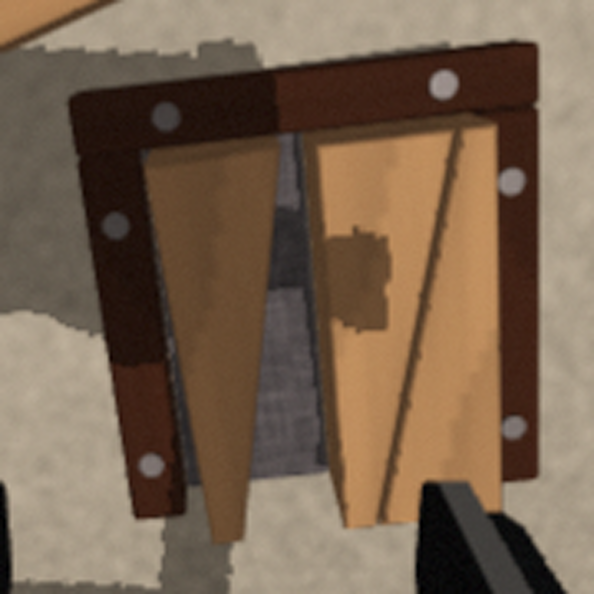

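Run:
```python
from m5 import *
ci=env.camera_info("wrist")
meas(ci,3.3,(190,90),[(538,44),(70,97)],[(316,147),(497,124),(501,522),(345,528)],[(147,163),(280,143),(244,540),(212,542)],.04)
```

```text
outer R,L [[ 0.689  -0.1036  0.02  ]
 [ 0.6932  0.0292  0.02  ]] 0.13282814934041523
rack [ 0.61215026 -0.03469766] -0.031763355016735495
pair [[ 0.6722 -0.0369  0.04  ]
 [ 0.6714 -0.0854  0.04  ]
 [ 0.55   -0.0816  0.04  ]
 [ 0.5548 -0.0336  0.04  ]]
headtop [[ 0.6744  0.0088  0.04  ]
 [ 0.6746 -0.0274  0.04  ]
 [ 0.5551 -0.0021  0.04  ]
 [ 0.5558  0.0079  0.04  ]] 0.036168950562509676
pair in rack mm [[60.1, -0.3], [60.9, -48.8], [-60.7, -48.9], [-57.4, -0.7]]
headtop in rack mm [[60.8, 45.4], [62.2, 9.3], [-58.1, 30.8], [-57.7, 40.8]]
```

Run:
```python
from plan import *
p=comp([.6125,-.0347,-.028],[-.043,.0375,0]);print(p)
rows(p[0],p[1],.085,4.570,5,.5)
```

```text
[ 0.57056672  0.00398914 -0.028     ]
clock 9.68 pos [ 0.6301 -0.0018  0.1715] dang -0.001 grip 0.799 F [0.3 0.3 0.3]
total mm [-59.5   5.8 -86.5]
-0.001 0 0.003 1.17 1.75 0.05 0.5; -0.001 0 0.003 1.17 1.75 0.05 0.5; -0.001 0 0.003 1.18 1.74 0.05 0.5; -0.001 0 0.003 1.18 1.74 0.05 0.5; -0.001 0 0.003 1.19 1.73 0.05 0.5
```

>>> {"op": "step_arm", "data": {
  "moves": "0 0 0 1.2 1.75 0.05 0.4; 0 0 0 1.2 1.75 0.05 0.4; 0 0 0 1.2 1.75 0.05 0.4; 0 0 0 1.2 1.75 0.05 0.4; 0 0 0 0 0 0 0.4"
}}

```text
clock: 10.3
ee_pos: [0.5751, 0.0038, 0.0937]
orientation: [-0.04, -0.704, 0.706, 0.06]
force: [-0.4, 0.1, 0.9]
gripper_width: 0.4
```

Run:
```python
from plan import *
rows(.5706,.004,.051,4.570,5,.4)
im=env.grab_frame("wrist")
cv2.imwrite("pics/w10.png",im[...,::-1])
```

```text
clock 10.3 pos [0.5751 0.0038 0.0937] dang -0.001 grip 0.4 F [-0.4  0.1  0.9]
total mm [ -4.5   0.2 -42.7]
-0.001 0 0.006 0.07 0.86 0.01 0.4; -0.001 0 0.006 0.07 0.86 0.01 0.4; -0.001 0 0.006 0.08 0.86 0.01 0.4; -0.001 0 0.006 0.08 0.86 0.01 0.4; -0.001 0 0.006 0.09 0.85 0.01 0.4
```

View pics/w10.png

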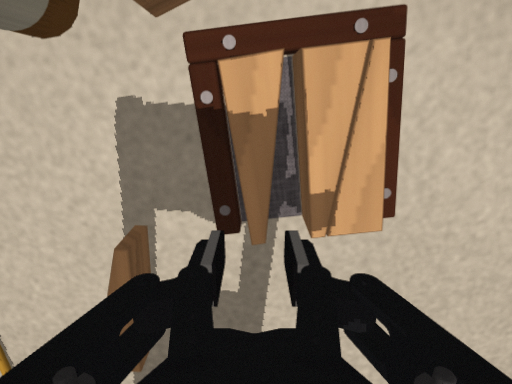

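>>> {"op": "step_arm", "data": {
  "moves": "0 0 0 0.1 1 0 0.34; 0 0 0 0.1 1 0 0.34; 0 0 0 0.1 1 0 0.34; 0 0 0 0.1 0.9 0 0.34; 0 0 0 0 0 0 0.34"
}}

```text
clock: 10.98
ee_pos: [0.5733, 0.0037, 0.0539]
orientation: [-0.042, -0.704, 0.706, 0.058]
force: [0.1, 0.1, -0.8]
gripper_width: 0.339
```

>>> {"op": "step_arm", "data": {
  "moves": "0 0 0 0 0 0 0.1; 0 0 0 0 0 0 0; 0 0 0 0 0 0 0; 0 0 0 0 0 -0.4 0; 0 0 0 0 0 -0.4 0"
}}

```text
clock: 11.6
ee_pos: [0.5745, 0.0105, 0.0548]
orientation: [-0.042, -0.703, 0.707, 0.058]
force: [-5.5, -14.3, 4.1]
gripper_width: 0.153
```

Run:
```python
from plan import *
rows(.5706,.004,.051,4.570,5,.4)
im=env.grab_frame("wrist")
cv2.imwrite("pics/w11.png",im[...,::-1])
```

```text
clock 11.6 pos [0.5745 0.0105 0.0548] dang -0.001 grip 0.153 F [ -5.5 -14.3   4.1]
total mm [-3.9 -6.5 -3.8]
-0.001 0 0.005 0.06 0.08 0.14 0.4; -0.001 0 0.005 0.06 0.08 0.14 0.4; -0.001 0 0.005 0.06 0.08 0.14 0.4; -0.001 0 0.005 0.06 0.08 0.14 0.4; -0.001 0 0.005 0.06 0.08 0.14 0.4
```

View pics/w11.png

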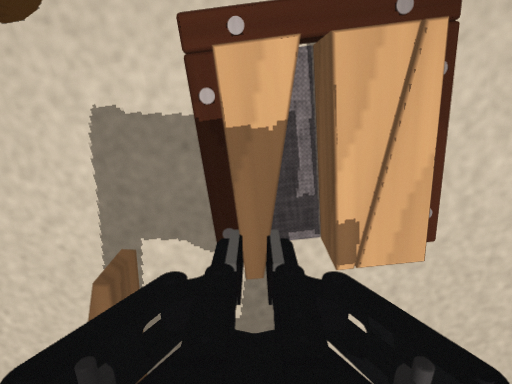

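>>> {"op": "step_arm", "data": {
  "moves": "0 0 0 0 0 0 0.3; 0 0 0 0 0 0 0.3; 0 0 0 0 -2.5 0 0.3; 0 0 0 0 -4 0 0.5; 0 0 0 0 -4 0 0.85"
}}

```text
clock: 12.28
ee_pos: [0.5752, 0.0127, 0.1588]
orientation: [-0.039, -0.704, 0.707, 0.06]
force: [0.9, -0.4, 0.2]
gripper_width: 0.698
```

Run:
```python
from plan import *
gL=grasp([.5118,.126,-.2098],.028);print(gL)
rows(gL[0],gL[1],.13,gL[2],5,.85)
im=env.grab_frame("wrist")
cv2.imwrite("pics/w12.png",im[...,::-1])
```

```text
(np.float64(0.4798213471990658), np.float64(0.12946942014584714), np.float64(1.246380360156399), 0.031466666666666664)
clock 12.28 pos [0.5752 0.0127 0.1588] dang -0.184 grip 0.698 F [ 0.9 -0.4  0.2]
total mm [-95.4 116.7 -28.8]
-0.002 0.037 0.006 2.2 0.63 -2.05 0.85; -0.002 0.037 0.006 2.28 0.62 -1.96 0.85; -0.002 0.037 0.006 2.35 0.61 -1.88 0.85; -0.002 0.037 0.006 2.42 0.6 -1.79 0.85; -0.002 0.037 0.006 2.49 0.59 -1.7 0.85
```

View pics/w12.png

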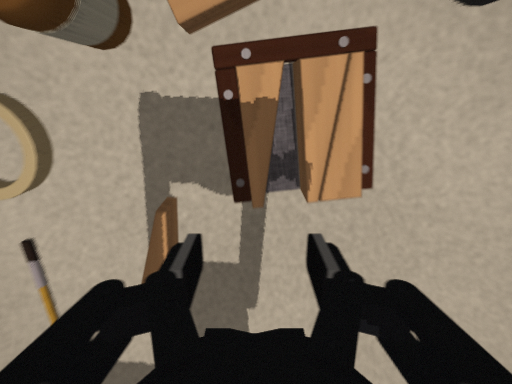

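>>> {"op": "step_arm", "data": {
  "moves": "0 0.037 0.005 2.2 0.6 -2.05 0.85; 0 0.037 0.005 2.28 0.6 -1.95 0.85; 0 0.037 0.005 2.35 0.6 -1.9 0.85; 0 0.037 0.005 2.4 0.6 -1.8 0.85; 0 0.037 0.005 2.5 0.6 -1.7 0.85"
}}

```text
clock: 12.95
ee_pos: [0.4855, 0.1324, 0.1372]
orientation: [-0.123, -0.695, 0.699, 0.112]
force: [0.4, -0.3, 0.1]
gripper_width: 0.853
```

>>> {"op": "step_arm", "data": {
  "moves": "0 0 0 0 0 0 0.85; 0 0 0 0 0 0 0.85; 0 0 0 0 0 0 0.85; 0 0 0 0 0 0 0.85; 0 0 0 0 0 0 0.85"
}}

```text
clock: 13.58
ee_pos: [0.4864, 0.1326, 0.1376]
orientation: [-0.123, -0.696, 0.699, 0.11]
force: [-0.5, 0.9, -0.1]
gripper_width: 0.853
```

Run:
```python
from plan import *
from fit import verts
gL=grasp([.5118,.126,-.2098],.028)
go(gL[0],gL[1],.05,gL[2])
ci=env.camera_info("wrist");im=env.grab_frame("wrist")
o=im[...,::-1].copy()
px=w2p("wrist",verts([.5118,.126,-.2098]),ci);cv2.polylines(o,[(px[4:]).round().astype(int)],1,(0,255,0),1)
px=w2p("wrist",[[gL[0],gL[1],.04]],ci)[0];cv2.circle(o,tuple(px.astype(int)),3,(0,0,255),-1)
cv2.imwrite("pics/w13.png",o)
```

```text
clock 13.57 pos [0.4864 0.1326 0.1376] jaw -1.903 grip 0.853 F [-0.5  0.9 -0.1] q6 1.96
turn [-0.002 -0.008 -0.019] shift cm (tool now) [0.68 8.75 0.5 ] | shift cm in final tool axes [0.53 8.76 0.51] world d cm [-0.66 -0.32 -8.76]
```

View pics/w13.png

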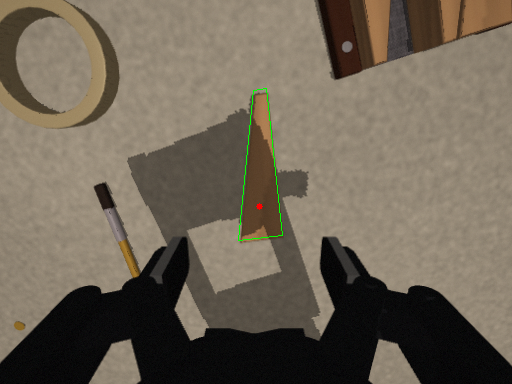

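>>> {"op": "step_arm", "data": {
  "moves": "0 -0.004 -0.01 0.25 2.3 0.2 0.8; 0 -0.004 -0.01 0.2 2.3 0.15 0.7; 0 0 0 0.15 2.3 0.15 0.7; 0 0 0 0.1 2.2 0 0.7; 0 0 0 0 0 0 0.7"
}}

```text
clock: 14.25
ee_pos: [0.4805, 0.1288, 0.045]
orientation: [-0.115, -0.698, 0.698, 0.114]
force: [0.1, 0.1, 0.1]
gripper_width: 0.703
```

Run:
```python
from plan import *
gL=grasp([.5118,.126,-.2098],.028)
go(gL[0],gL[1],.045,gL[2])
```

```text
clock 14.25 pos [0.4805 0.1288 0.045 ] jaw -1.896 grip 0.703 F [0.1 0.1 0.1] q6 1.93
turn [-0.001 -0.001 -0.001] shift cm (tool now) [ 0.09  0.   -0.04] | shift cm in final tool axes [ 0.09  0.   -0.04] world d cm [-0.07  0.07 -0.  ]
```

>>> {"op": "step_arm", "data": {
  "moves": "0 0 0 0 0 0 0; 0 0 0 0 0 0 0; 0 0 0 0 0 0 0; 0 0 0 0 0 0 0; 0 0 0 0 0 0 0"
}}

```text
clock: 14.88
ee_pos: [0.4824, 0.1289, 0.0478]
orientation: [0.116, 0.698, -0.698, -0.113]
force: [-0.5, 0.1, -1.3]
gripper_width: 0.356
```

>>> {"op": "step_arm", "data": {
  "moves": "0 0 0 0 -2 0 0; 0 0 0 0 -3 0 0; 0 0 0 0 -3 0 0; 0 0 0 0 0 0 0; 0 0 0 0 0 0 0"
}}

```text
clock: 15.5
ee_pos: [0.4809, 0.1289, 0.1286]
orientation: [-0.115, -0.698, 0.698, 0.114]
force: [0.0, 1.2, -0.8]
gripper_width: 0.356
```

Run:
```python
from plan import *
RK=[.6140,-.0347,-.028]
# mid wedge: straight at rack y=-1+1.5, head at front, 60 mm out
T2=comp(RK,[-.060,.001+.019+.001,0.0]);g=grasp(T2,.028);print(T2,g)
rows(g[0],g[1],.13,g[2],5,0)
im=env.grab_frame("wrist")
cv2.imwrite("pics/w14.png",im[...,::-1])
```

```text
[ 0.55461144 -0.01202845 -0.028     ] (np.float64(0.5225325300994013), np.float64(-0.014397954263321678), np.float64(1.428180360156399), 0.031466666666666664)
clock 15.5 pos [0.4809 0.1289 0.1286] dang 0.183 grip 0.356 F [ 0.   1.2 -0.8]
total mm [  41.6 -143.3    1.4]
0 -0.037 -0.001 -1.71 -0.02 2.45 0; 0 -0.037 -0.001 -1.61 -0.02 2.51 0; 0 -0.037 -0.001 -1.52 -0.03 2.57 0; 0 -0.037 -0.001 -1.43 -0.03 2.62 0; 0 -0.037 -0.001 -1.33 -0.03 2.67 0
```

View pics/w14.png

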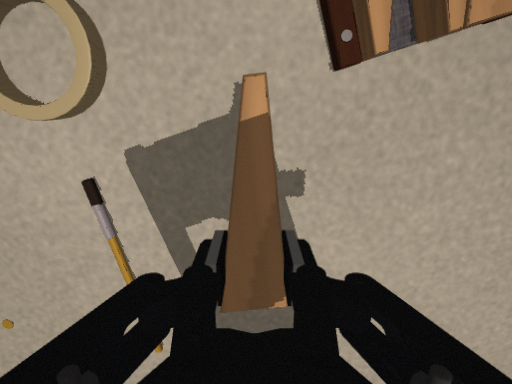

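>>> {"op": "step_arm", "data": {
  "moves": "0 -0.037 0 -1.7 0 2.45 0; 0 -0.037 0 -1.6 0 2.5 0; 0 -0.037 0 -1.5 0 2.55 0; 0 -0.037 0 -1.4 0 2.6 0; 0 -0.037 0 -1.3 0 2.65 0"
}}

```text
clock: 16.18
ee_pos: [0.5192, -0.0148, 0.1216]
orientation: [0.043, 0.706, -0.705, -0.049]
force: [0.8, 0.5, -0.6]
gripper_width: 0.356
```

>>> {"op": "step_arm", "data": {
  "moves": "0 0 0 0 1.5 0 0; 0 0 0 0 0 0 0; 0 0 0 0 0 0 0; 0 0 0 0 0 0 0; 0 0 0 0 0 0 0"
}}

```text
clock: 16.8
ee_pos: [0.517, -0.0138, 0.1029]
orientation: [0.041, 0.706, -0.705, -0.052]
force: [-0.6, -0.4, -1.3]
gripper_width: 0.355
```

Run:
```python
from plan import *
go(.5225,-.0144,.048,1.4282)
im=env.grab_frame("wrist")
cv2.imwrite("pics/w15.png",cv2.resize(im[0:340,130:470,::-1],None,fx=1.75,fy=1.75,interpolation=2))
```

```text
clock 16.8 pos [ 0.517  -0.0138  0.1029] jaw -1.703 grip 0.355 F [-0.6 -0.4 -1.3] q6 1.46
turn [0.001 0.011 0.016] shift cm (tool now) [-0.64  5.48 -0.  ] | shift cm in final tool axes [-0.56  5.49 -0.01] world d cm [ 0.55 -0.06 -5.49]
```

View pics/w15.png

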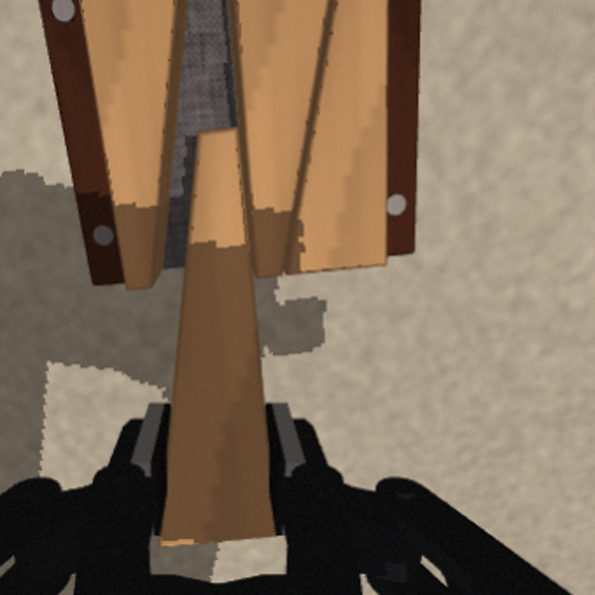

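Run:
```python
from plan import *
ci=env.camera_info("wrist")
f=lambda L:[(x/1.75+130,y/1.75) for x,y in L]
t=p2w("wrist",f([(198,137),(238,128),(163,545),(272,535)]),.096,ci)
p=p2w("wrist",f([(256,278),(386,264),(154,289),(126,290)]),.04,ci)
print(t.round(4));print(p.round(4))
RK=np.array([.6140,-.0347,-.028]);u=np.array([np.cos(RK[2]),np.sin(RK[2])]);v=np.array([-u[1],u[0]])
for P in(t,p): d=P[:,:2]-RK[:2];print((np.c_[d@u,d@v]*1000).round(1).tolist())
```

```text
[[ 0.6027 -0.0208  0.096 ]
 [ 0.6035 -0.0304  0.096 ]
 [ 0.4855  0.0075  0.096 ]
 [ 0.4849 -0.0271  0.096 ]]
[[ 0.5544 -0.0336  0.04  ]
 [ 0.5534 -0.0823  0.04  ]
 [ 0.5553  0.0053  0.04  ]
 [ 0.5563  0.0159  0.04  ]]
[[-11.6, 13.6], [-10.7, 4.0], [-129.6, 38.5], [-129.2, 4.0]]
[[-59.6, -0.5], [-59.2, -49.2], [-59.8, 38.3], [-59.1, 48.9]]
```

>>> {"op": "step_arm", "data": {
  "moves": "0 0 0 0 1.5 -0.2 0; 0 0 0 0 1.5 0 0; 0 0 0 0 1.2 0 0; 0 0 0 0 0.6 0 0; 0 0 0 0 0 0 0"
}}

```text
clock: 17.48
ee_pos: [0.5159, -0.0111, 0.0509]
orientation: [0.041, 0.707, -0.705, -0.052]
force: [-0.1, 0.0, -0.8]
gripper_width: 0.359
```

Run:
```python
from plan import *
go(.5225,-.0144,.048,1.4282)
im=env.grab_frame("wrist")
cv2.imwrite("pics/w16.png",cv2.resize(im[0:340,130:470,::-1],None,fx=1.75,fy=1.75,interpolation=2))
```

```text
clock 17.48 pos [ 0.5159 -0.0111  0.0509] jaw -1.702 grip 0.359 F [-0.1  0.  -0.8] q6 1.46
turn [0.001 0.011 0.017] shift cm (tool now) [-0.7   0.28  0.24] | shift cm in final tool axes [-0.7   0.29  0.24] world d cm [ 0.66 -0.33 -0.29]
```

View pics/w16.png

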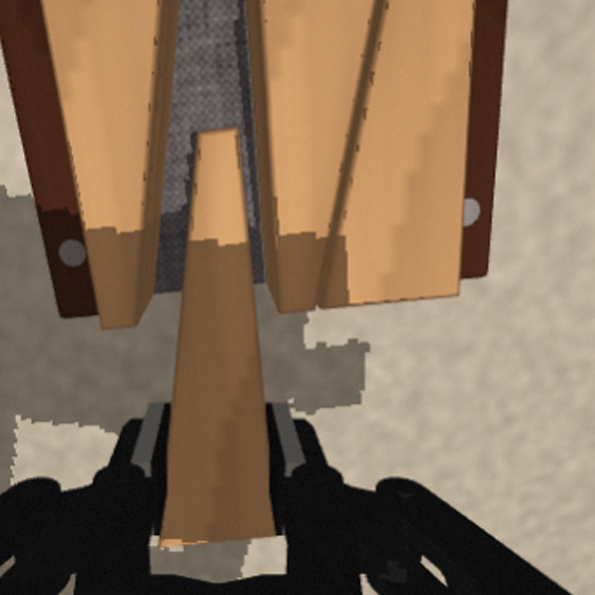

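>>> {"op": "step_arm", "data": {
  "moves": "0 0 0 0 0.3 0 0; 0 0 0 -0.6 0.05 -0.05 0; 0 0 0 -0.6 0 -0.05 0; 0 0 0 -0.5 0 -0.05 0; 0 0 0 0 0 0 0"
}}

```text
clock: 18.15
ee_pos: [0.536, -0.0123, 0.0486]
orientation: [0.042, 0.706, -0.705, -0.051]
force: [0.3, -0.6, -1.2]
gripper_width: 0.354
```

Run:
```python
from plan import *
go(.5225,-.0144,.048,1.4282)
im=env.grab_frame("wrist")
cv2.imwrite("pics/w17.png",cv2.resize(im[0:340,130:470,::-1],None,fx=1.75,fy=1.75,interpolation=2))
```

```text
clock 18.15 pos [ 0.536  -0.0123  0.0486] jaw -1.703 grip 0.354 F [ 0.3 -0.6 -1.2] q6 1.47
turn [0.001 0.011 0.013] shift cm (tool now) [1.31 0.08 0.38] | shift cm in final tool axes [1.3  0.06 0.4 ] world d cm [-1.35 -0.21 -0.06]
```

View pics/w17.png

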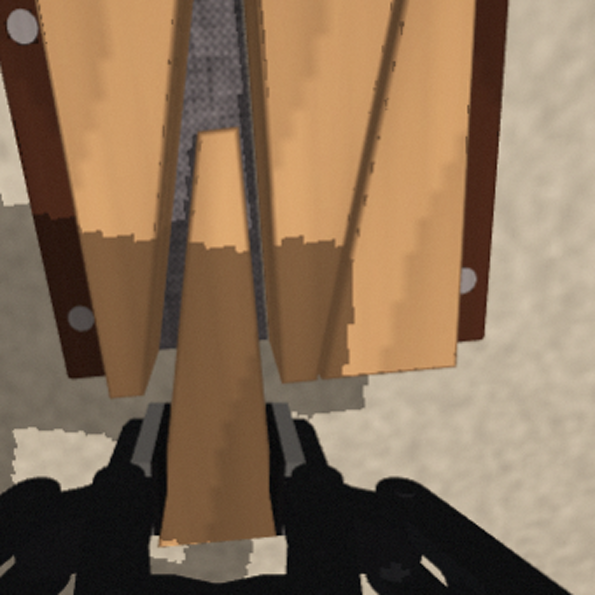

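>>> {"op": "step_arm", "data": {
  "moves": "0 0 0 0 0.2 0 0; 0 0 0 0 0 0 0.5; 0 0 0 0 0 0 0.6; 0 0 0 0 -3 0 0.6; 0 0 0 0 -4 0 0.6"
}}

```text
clock: 18.82
ee_pos: [0.5337, -0.0119, 0.1149]
orientation: [0.039, 0.707, -0.704, -0.054]
force: [0.6, 0.1, 0.5]
gripper_width: 0.598
```

Run:
```python
from plan import *
rows(.460,-.0085,.105,np.pi/2-.028,3,0)
im=env.grab_frame("wrist")
cv2.imwrite("pics/w18.png",im[...,::-1])
```

```text
clock 18.82 pos [ 0.5337 -0.0119  0.1149] dang 0.104 grip 0.598 F [0.6 0.1 0.5]
total mm [-73.7   3.4  -9.9]
0.001 -0.035 0.007 2.44 0.38 0.21 0; 0.001 -0.035 0.007 2.45 0.36 0.13 0; 0.001 -0.035 0.007 2.46 0.35 0.04 0
```

View pics/w18.png

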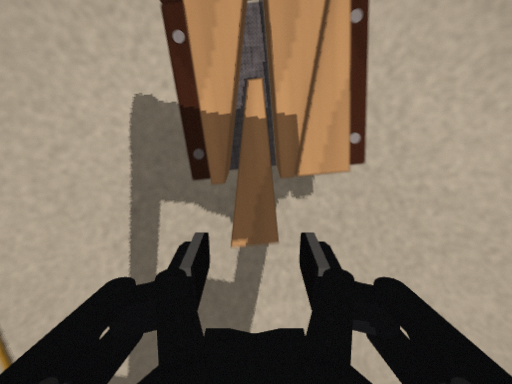

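>>> {"op": "step_arm", "data": {
  "moves": "0 -0.035 0.007 2.4 0 0.2 0.3; 0 -0.035 0.007 2.4 0 0.13 0; 0 -0.035 0.007 2.4 0 0.05 0; 0 0 0 0 0 0 0; 0 0 0 0 0 0 0"
}}

```text
clock: 19.5
ee_pos: [0.4659, -0.01, 0.1236]
orientation: [-0.015, -0.707, 0.707, 0.002]
force: [0.3, -0.5, 0.5]
gripper_width: 0.001
```

Run:
```python
from plan import *
ci=env.camera_info("wrist")
go(.460,-.0085,.040,np.pi/2-.028)
im=env.grab_frame("wrist")
cv2.imwrite("pics/w19.png",im[...,::-1])
```

```text
clock 19.5 pos [ 0.4659 -0.01    0.1236] jaw -1.595 grip 0.001 F [ 0.3 -0.5  0.5] q6 1.33
turn [-0.001  0.004 -0.018] shift cm (tool now) [ 0.75  8.34 -0.15] | shift cm in final tool axes [ 0.59  8.36 -0.14] world d cm [-0.59  0.15 -8.36]
```

View pics/w19.png

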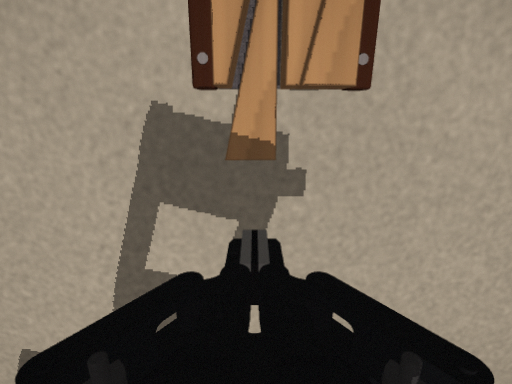

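>>> {"op": "step_arm", "data": {
  "moves": "0 0 -0.01 0.2 2.5 -0.1 0; 0 0 -0.005 0.2 2.5 -0.1 0; 0 0 0 0.1 2 0 0; 0 0 0 0 1.4 0 0; 0 0 0 0 0 0 0"
}}

```text
clock: 20.18
ee_pos: [0.4679, -0.0091, 0.0372]
orientation: [-0.012, -0.706, 0.708, 0.006]
force: [0.1, -0.4, 0.1]
gripper_width: -0.003
```

Run:
```python
from plan import *
ci=env.camera_info("wrist")
go(.460,-.0085,.040,np.pi/2-.028)
im=env.grab_frame("wrist")
cv2.imwrite("pics/w20.png",im[...,::-1])
```

```text
clock 20.18 pos [ 0.4679 -0.0091  0.0372] jaw -1.596 grip -0.003 F [ 0.1 -0.4  0.1] q6 1.34
turn [-0.002  0.002 -0.008] shift cm (tool now) [ 0.78 -0.29 -0.04] | shift cm in final tool axes [ 0.79 -0.28 -0.04] world d cm [-0.79  0.06  0.28]
```

View pics/w20.png

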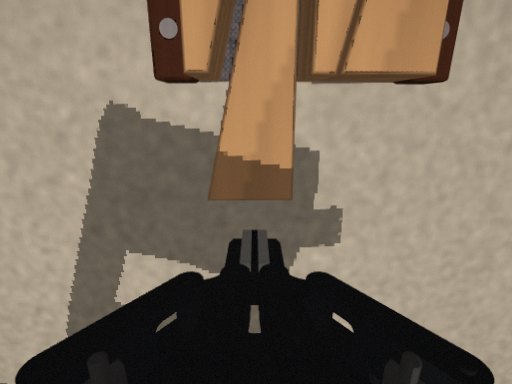

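>>> {"op": "step_arm", "data": {
  "moves": "0 0 0 -1.2 0 0 0; 0 0 0 -1.2 0 0 0; 0 0 0 -1.0 0 0 0; 0 0 0 -1.0 0 0 0; 0 0 0 0 0 0 0"
}}

```text
clock: 20.85
ee_pos: [0.5184, -0.0109, 0.0404]
orientation: [-0.014, -0.706, 0.708, 0.004]
force: [-0.4, -0.2, -0.6]
gripper_width: 0.003
```

Run:
```python
from plan import *
go(.460,-.0085,.040,np.pi/2-.028)
im=env.grab_frame("wrist")
cv2.imwrite("pics/w21.png",im[...,::-1])
```

```text
clock 20.85 pos [ 0.5184 -0.0109  0.0404] jaw -1.596 grip 0.003 F [-0.4 -0.2 -0.6] q6 1.36
turn [-0.003  0.002 -0.014] shift cm (tool now) [ 5.84 -0.05 -0.09] | shift cm in final tool axes [ 5.84  0.04 -0.08] world d cm [-5.84  0.24 -0.04]
```

View pics/w21.png

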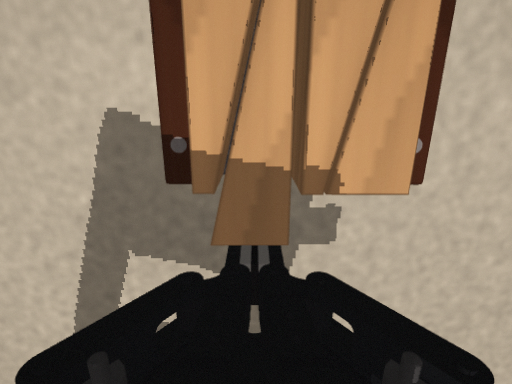

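>>> {"op": "step_arm", "data": {
  "moves": "0 0 0 -0.7 0 0 0; 0 0 0 -0.6 0 0 0; 0 0 0 -0.5 0 0 0; 0 0 0 -0.3 0 0 0; 0 0 0 0 0 0 0"
}}

```text
clock: 21.52
ee_pos: [0.5365, -0.0112, 0.04]
orientation: [-0.011, -0.706, 0.708, 0.007]
force: [-1.1, -0.2, -0.7]
gripper_width: -0.004
```

Run:
```python
from plan import *
go(.460,-.0085,.040,np.pi/2-.028)
im=env.grab_frame("wrist")
cv2.imwrite("pics/w22.png",im[...,::-1])
```

```text
clock 21.52 pos [ 0.5365 -0.0112  0.04  ] jaw -1.596 grip -0.004 F [-1.1 -0.2 -0.7] q6 1.37
turn [-0.003  0.003 -0.006] shift cm (tool now) [ 7.66 -0.05 -0.07] | shift cm in final tool axes [ 7.66 -0.   -0.05] world d cm [-7.65  0.27  0.  ]
```

View pics/w22.png

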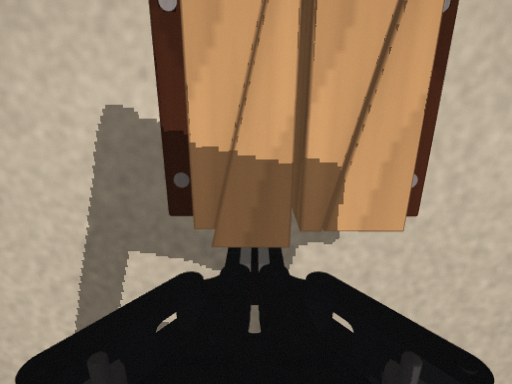

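>>> {"op": "step_arm", "data": {
  "moves": "0 0 0 -0.3 0 0 0; 0 0 0 -0.3 0 0 0; 0 0 0 -0.2 0 0 0; 0 0 0 -0.1 0 0 0; 0 0 0 0 0 0 0"
}}

```text
clock: 22.2
ee_pos: [0.5375, -0.0111, 0.0393]
orientation: [-0.005, -0.706, 0.708, 0.012]
force: [0.1, 0.5, 0.7]
gripper_width: 0.001
```

Run:
```python
from plan import *
go(.460,-.0085,.040,np.pi/2-.028)
im=env.grab_frame("wrist")
cv2.imwrite("pics/w23.png",im[...,::-1])
```

```text
clock 22.2 pos [ 0.5375 -0.0111  0.0393] jaw -1.595 grip 0.001 F [0.1 0.5 0.7] q6 1.37
turn [-0.002  0.004  0.011] shift cm (tool now) [ 7.75  0.02 -0.08] | shift cm in final tool axes [ 7.75 -0.07 -0.05] world d cm [-7.75  0.26  0.07]
```

View pics/w23.png

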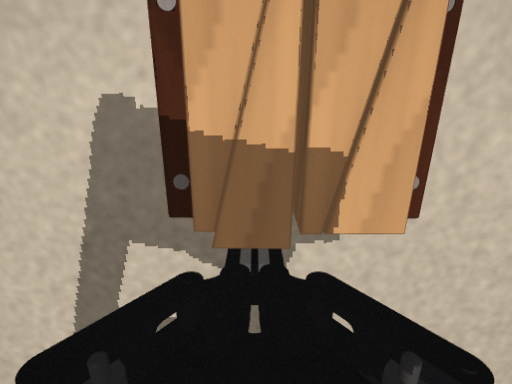

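>>> {"op": "step_arm", "data": {
  "moves": "0 0 0.011 -0.6 0 0 0; 0 0 0 -0.6 0 0 0; 0 0 0 -0.3 0 0 0; 0 0 0 0 0 0 0; 0 0 0 0 0 0 0"
}}

```text
clock: 22.88
ee_pos: [0.5407, -0.0116, 0.0382]
orientation: [0.001, -0.706, 0.708, 0.017]
force: [-2.1, -1.0, 0.4]
gripper_width: -0.002
```

Run:
```python
from plan import *
go(.460,-.0085,.040,np.pi/2-.028)
im=env.grab_frame("wrist")
cv2.imwrite("pics/w24.png",im[...,::-1])
```

```text
clock 22.88 pos [ 0.5407 -0.0116  0.0382] jaw -1.592 grip -0.002 F [-2.1 -1.   0.4] q6 1.38
turn [-0.003  0.006  0.025] shift cm (tool now) [ 8.08  0.03 -0.13] | shift cm in final tool axes [ 8.08 -0.18 -0.08] world d cm [-8.07  0.31  0.18]
```

View pics/w24.png

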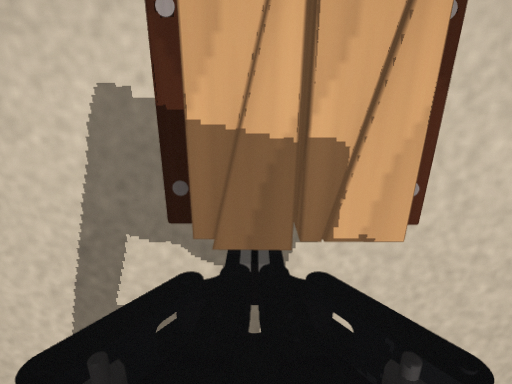

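>>> {"op": "step_arm", "data": {
  "moves": "0 0 0.02 -0.7 0 0 0; 0 0 0.01 -0.7 0 0 0; 0 0 0 -0.5 0 0 0; 0 0 0 0 0 0 0; 0 0 0 0 0 0 0"
}}

```text
clock: 23.55
ee_pos: [0.5455, -0.0122, 0.0366]
orientation: [0.002, -0.706, 0.708, 0.015]
force: [-1.9, -0.2, 0.2]
gripper_width: -0.002
```

Run:
```python
from plan import *
go(.460,-.0085,.040,np.pi/2-.028)
im=env.grab_frame("wrist")
cv2.imwrite("pics/w25.png",im[...,::-1])
```

```text
clock 23.55 pos [ 0.5455 -0.0122  0.0366] jaw -1.589 grip -0.002 F [-1.9 -0.2  0.2] q6 1.37
turn [-0.003  0.009  0.025] shift cm (tool now) [ 8.56 -0.12 -0.21] | shift cm in final tool axes [ 8.55 -0.34 -0.13] world d cm [-8.55  0.37  0.34]
```

View pics/w25.png

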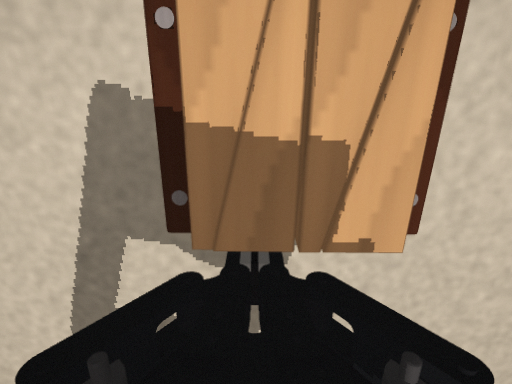

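>>> {"op": "step_arm", "data": {
  "moves": "0 0 0 -0.7 0 0 0; 0 0 0 -0.5 0 0 0; 0 0 0 1 -0.3 0 0; 0 0 0 2.5 -1 0 0; 0 0 0 2.5 -2 0 0"
}}

```text
clock: 24.22
ee_pos: [0.4893, -0.0109, 0.0711]
orientation: [0.011, -0.706, 0.707, 0.022]
force: [0.6, -0.5, 0.1]
gripper_width: 0.0
```

>>> {"op": "step_arm", "data": {
  "moves": "0 0 0 4 -3 0 0; 0 0 0 4 -4 0 0; 0 0 0 4 -4 0 0; 0 0 0 4 -2 0 0; 0 0 0 0 0 0 0"
}}

```text
clock: 24.85
ee_pos: [0.3344, -0.0081, 0.2142]
orientation: [0.005, -0.705, 0.709, 0.016]
force: [0.5, -0.1, -0.5]
gripper_width: 0.003
```

Run:
```python
from plan import *
s=env.get_state();print(s['ee_pos'],s['force'],s['clock'])
for n in("top","side","wrist"):
    im=env.grab_frame(n)[...,::-1]; cv2.imwrite(f"pics/{n}30.png",im)
im=cv2.imread("pics/top30.png");cv2.imwrite("pics/top30z.png",cv2.resize(im[100:220,210:330],None,fx=5,fy=5,interpolation=2))
im=cv2.imread("pics/side30.png");cv2.imwrite("pics/side30z.png",cv2.resize(im[140:260,170:300],None,fx=5,fy=5,interpolation=2))
```

```text
[ 0.33438311 -0.00805759  0.21421612] [ 0.53457754 -0.14539159 -0.51522605] 24.85
```

View pics/top30z.png

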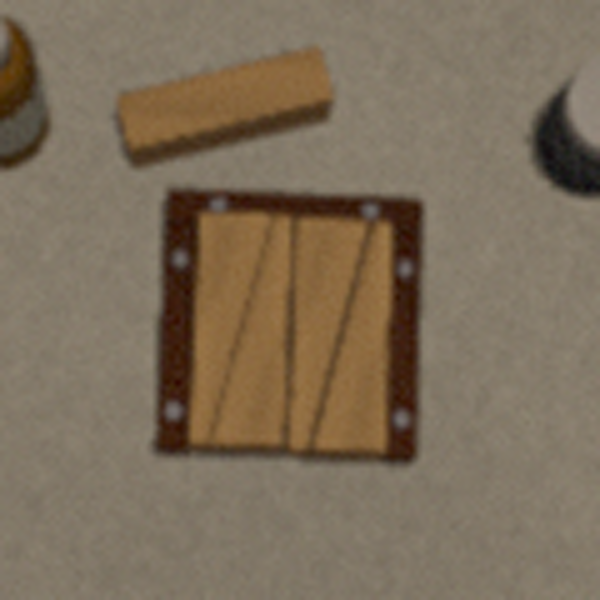

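View pics/side30z.png

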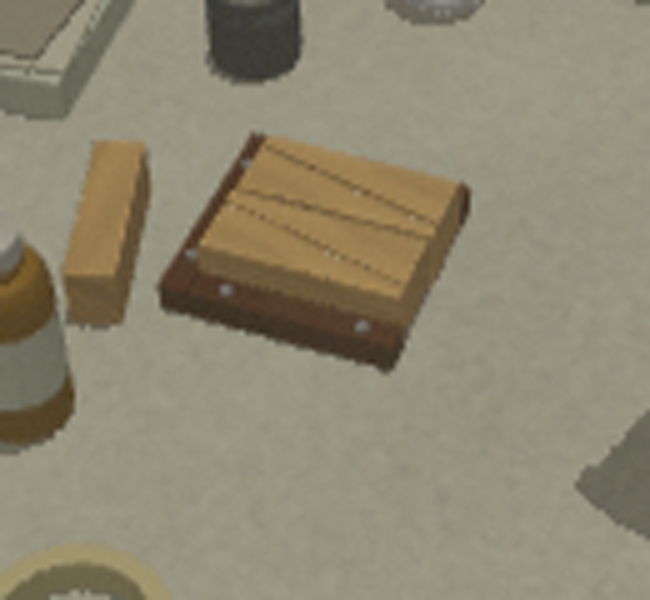

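View pics/wrist30.png

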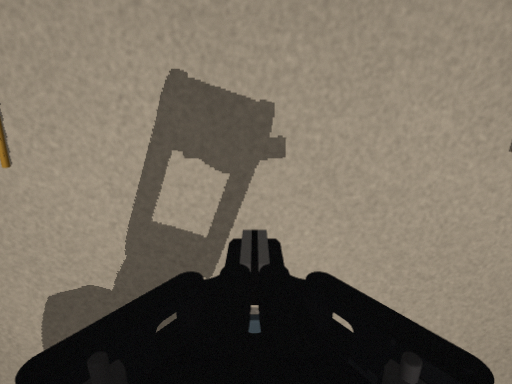

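All four wedges look packed and level. Before handing in I'll check that the bystanders haven't moved and that the fronts are flush.

Run:
```python
from plan import *
a=cv2.imread("pics/top0.png").astype(int);b=cv2.imread("pics/top30.png").astype(int)
for n,(x0,y0,x1,y1) in dict(glue=(190,95,225,135),offcut=(228,105,282,134),jar=(315,105,350,140),cup=(355,140,395,178),tape=(135,135,180,178),brush=(130,190,160,280),knife=(370,190,390,280)).items():
    A=a[y0:y1,x0:x1].sum(2).astype(np.float32);B=b[y0:y1,x0:x1].sum(2).astype(np.float32)
    print(n,np.round(cv2.phaseCorrelate(A,B),2).tolist() if 0 else (np.round(cv2.phaseCorrelate(A,B)[0],2),np.abs(A-B).mean().round(1)))
# front edge of wedge tops z=.04 (zoom5, off 210,100): left toe, mid head, pair toe, pair head
f=lambda L:[(x/5+210-.4,y/5+100-.4) for x,y in L]
w=p2w("top",f([(199,444),(248,448),(301,451),(352,455)]),.04); k=p2w("top",f([(170,452),(402,460)]),.02)
u=np.array([np.cos(-.028),np.sin(-.028)]);print("wedge fronts",(w[:,:2]@u).round(4),"batten ends",(k[:,:2]@u).round(4))
```

```text
glue (array([-0.14,  0.08]), np.float32(9.2))
offcut (array([ 0.  , -0.12]), np.float32(8.8))
jar (array([ 0.15, -0.09]), np.float32(9.0))
cup (array([ 0.01, -0.04]), np.float32(8.5))
tape (array([0.56, 0.6 ]), np.float32(8.4))
brush (array([ 0.1 , -0.04]), np.float32(8.5))
knife (array([0.04, 0.1 ]), np.float32(9.0))
wedge fronts [0.5597 0.5586 0.5582 0.5572] batten ends [0.5577 0.5584]
```

```bash
python3 -c "
from bench import env
print(env.sign_off())"
```

```text
the job is handed in; nothing more can be done
None
```

All four wedges are now in the rack, packed head to tail, lying flat and pushed home. I handed the job in at about 25 s of the 67 s allowed.

- **First wedge:** I lifted the right-hand loose wedge over the pair already there and set it head-first against the left batten. It went in slightly skewed, so I squared it against the batten with a second grip.
- **Second wedge:** I slid the left-hand loose wedge toe-first into the remaining gap. I then pushed its head with the closed fingers until it was level with the others.
- **Position check:** the last top and side pictures show all four wedges side by side, filling the bay. Their front faces measured level with the batten ends to within about 2 mm, roughly the cameras' accuracy. I did not measure the fit at the back batten.
- **Bystanders:** six of the seven had shifted less than 0.2 pixel in the overhead picture. The tape check gave about 0.6 pixel each way, but the picture around it differed no more than around the others, so I took that as noise.
- **Forces:** the readings I took stayed low. The highest was about 15 N at the wrist, while squaring the first wedge.
- **Disagreement:** the wrist and overhead cameras differed by about 4 mm on the rack's front-to-back position. I used the wrist camera's view to guide the final placing.

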